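# Find the lid that screws home on the trim jar and pull-check it

## Robot

A 7-joint arm with a two-finger parallel gripper is mounted at the origin on the work surface. World frame = base frame: x ahead of the robot, y to its left, z up, the work surface at z = 0. Lengths are in m, angles in rad, forces in N, time in s.
With the tool pointing down it reaches from about 0.4 to 0.85 m from the base axis. Payload 10.4 kg.
Tool frame: the origin (TCP) lies on the centre line of the jaws, within the pads' length; the fingertips stand r.tip_extent ahead of it and the grasp point (between the pads) lies 3 mm ahead of it (r.tip_extent is the distance from the TCP to the fingertips, in m); z points along the fingers, y is the direction in which the jaws open and shut (so a half turn about z gives the same grasp; the last joint's range is limited). The gripper opens to 87 mm and grips with 3 to 60 N. Pads are 19 mm wide; open, the fingers measure 117 mm over their backs; the gripper's body (75 mm by 190 mm) begins 51 mm behind the grasp point.
Start: joints at [-1.358, 0.332, -0.065, 1.46, 0.022, 1.35, -0.088], TCP at [0.146, 0.608, 0.245] pointing down, gripper open.
Joint ranges: [-2.6, 2.6], [-0.5, 2.12], [-1.47, 1.34], [0.16, 2.42], [-1.27, 4.41], [0.06, 2.06], [-2.6, 2.6]. Speed limits (rad/s): [2.22, 2.22, 2.79, 2.79, 3.14, 3.14, 3.14].

## Interface

Orientations are given as a unit quaternion [x, y, z, w].
In Python, from bench import r gives the robot as it stands. The module is installed in compiled form; this text tells all that it offers.
- The arm moves only by the shell command python3 -m jog 'ROWS' [FORCE]. ROWS is JSON, a list of rows, each a list of 5 numbers: the shift along the tool's x, y, z in cm, then the turn about the tool's z in rad, then the closure, from 0 (fully open) to 1 (shut). A call has exactly 10 rows; each row shifts and turns the pose as measured when the row begins, along the tool's axes as they then stand; what a row does not reach is not made up. A row lasts 1/10 s, in which the tool goes at most 50 mm and 8.59 degrees, less where a joint would pass 70% of its speed; a pose out of reach is approached as far as the arm can. A call with a gripper value outside its range is refused whole. The fingers move at their own pace and stop on an object; FORCE is the grip in N (left out, the last holds). Time passes only in rows, so rows that do not move let the fingers close, or fill a call up. It gives the time, the measured TCP pose, the force and the opening at its end, in the units of the state.
- r.read_state(): the state, without advancing time (a new reading comes with each control period).
- r.camera(name): name is "side" or "top"; returns a dict with "pixels" (400x640x3 uint8, red, green, blue), "fx", "fy", "cx", "cy" (pixels), "k1" (the pictures are not rectified: a ray, as slopes to the right and down, at radius r is drawn at 1 + k1 r^2 times it, then the intrinsics apply), "camera_from_world" (4x4, takes a point from world to camera coordinates). Camera axes: x right, y up, looking along -z (the intrinsics and any distortion apply to the point x, -y, -z); pixel columns grow to the right and rows downward; lengths in m; the calibration is good to about 2 mm. A picture is of the moment at which its call begins. There is no depth.
- r.close_job(): hands the job in, once; it reports no verdict.
The state is a dict: "time": time; "joint_positions": joint angles; "joint_vel": joint speeds; "joint_torque": joint torques, N m; "ee_pos": TCP position; "eef_rot": TCP orientation; "ft_force": force on the tool from outside, world axes, zero at the start; "torque": the same for the moment, N m; "width": finger opening in m.
Only numpy, scipy, OpenCV 4.12 (cv2) and the standard library are available. Lean on these libraries where they do the work, as an engineer would, in place of code of your own. Each camera call takes 0.05 s, during which the arm holds its last target. There are 200 camera calls.

## Task

Close the open jar in the sprung stand with the one of the two loose lids that fits: try a lid by screwing it on clockwise, and if it jams before it is fully home take it off again and lay it flat on the desk, open side down, well away from the stand. When the right lid is screwed fully home, pull it straight up until the jar itself rises about 7 mm in its stand, to prove that the thread holds, ease it back down and let go. Leave the mug, tape roll and stapler where they are.

Things in the scene. Friction and masses are not known exactly. Their poses are not given: they have to be found in the camera images.
- mouth (a point): centre of the open jar's rim plane while the jar is down: 125 mm above the desk, z upright. The grey jar is 62 mm across; its neck is 47 mm across, 55 mm over the thread ridges, which begin 8 mm below the rim. A lid has about 1.4 mm play all round on the neck. Its four-start right-hand thread has a hidden angle: a lid set down on it rests 2 to 9 mm above fully home.
- home (a point): where a lid's half-way point lies when fully home, jar down (3 mm below the rim). Turned clockwise seen from above, a lid goes down 4.5 mm per rad; from its first rest the right one needs up to 2.4 rad to meet the rim, then tightens within another 0.4 rad. Free turning takes under 0.4 N m. The wrong one jams (stops sinking) 3 mm or more above home, some at once; forced, it skips and tilts. Back it off 0.5 rad anticlockwise, then lift.
- stand: fixed stand that holds the open jar: dark base 110 mm square, 20 mm thick, with an aluminium sleeve 76 mm across up to 50 mm above the desk. Origin at the centre of its underside, under the jar's axis. The jar cannot turn, tip or sink in it, but rises on a spring when pulled.
- lid_1_mid (a point): one of two like black screw lids, 67 mm across, 30 mm tall, 70 g, lying open side down left or right of the stand. Point on its axis half-way up, 15 mm above its lower edge; z up. Inside: an 18 mm deep cavity, four thread lugs near the lower edge and a sealing plug of differing width and length. Neither the outside nor the name tells which lid fits.
- lid_2_mid (a point): the other black screw lid, the same outside: 67 mm across, 30 mm tall; point on its axis half-way up, z up. It lies on the other side of the stand.
- jar_1 (a joint): upward travel, m, of one of the two jars in its sprung stand: 0 when down, up to 0.015. One of the joints is the open jar's (which one varies, not told); the lidded jar's stays 0. About 7 N of pull raises it 4 mm, 10 N 7 mm; it springs back when eased.
- jar_2 (a joint): upward travel, m, of the other of the two jars in its sprung stand: 0 when down, up to 0.015. One of the joints is the open jar's (which one varies, not told); the lidded jar's stays 0. About 7 N of pull raises it 4 mm, 10 N 7 mm; it springs back when eased.
- spare (a point): centre of the top of the fixed black lid of the second, already lidded jar, which stands in a like stand off to the robot's right, 137 mm above the desk, 67 mm across. It is not part of the work.
- mug: white mug, 92 mm tall, 76 mm across, origin at the centre of its underside; leave it alone
- tape_roll: cardboard tape roll lying flat, 96 mm across, 22 mm tall, origin at the centre of its underside; leave it alone
- stapler: desk stapler 140 mm long (along its x), 36 mm wide, 55 mm tall, origin at the centre of its underside; leave it alone

How it is judged:
On the way, in this order (a step that is already met when the one before it is completed fails the run):
1. a lid is fully home on the open jar, jar down (((z of lid_1_mid in the frame of mouth below -0.0015 m and horizontal distance between lid_1_mid and mouth below 0.005 m and angle between lid_1_mid's own z axis and vertical below 0.06 rad) or (z of lid_2_mid in the frame of mouth below -0.0015 m and horizontal distance between lid_2_mid and mouth below 0.005 m and angle between lid_2_mid's own z axis and vertical below 0.06 rad)) and value of joint each of jar_1, jar_2 below 0.001 m), for 0.1 s.
2. the lid that fits this jar is pulled up and the jar rises with it by more than 4 mm (((value of joint jar_1 above 0.004 m and z of lid_1_mid in the frame of mouth between 0.0005 and 0.0145 m and horizontal distance between lid_1_mid and mouth below 0.006 m) or (value of joint jar_2 above 0.004 m and z of lid_2_mid in the frame of mouth between 0.0005 and 0.0145 m and horizontal distance between lid_2_mid and mouth below 0.006 m))), for 0.2 s.
At the end, for the whole second after the job is handed in: The fitting lid is on the jar within 1.5 mm of fully home, within 5 mm of its axis, tilted under 0.06 rad; the jar is down (within 1 mm); the other lid lies flat on the desk, right way up (tilt under 0.1 rad), over 90 mm from the jar's axis; both lids at rest (((z of lid_1_mid in the frame of mouth below -0.0015 m and horizontal distance between lid_1_mid and mouth below 0.005 m and angle between lid_1_mid's own z axis and vertical below 0.06 rad and height (world z) of lid_2_mid below 0.018 m and angle between lid_2_mid's own z axis and vertical below 0.1 rad and horizontal distance between lid_2_mid and mouth above 0.09 m) or (z of lid_2_mid in the frame of mouth below -0.0015 m and horizontal distance between lid_2_mid and mouth below 0.005 m and angle between lid_2_mid's own z axis and vertical below 0.06 rad and height (world z) of lid_1_mid below 0.018 m and angle between lid_1_mid's own z axis and vertical below 0.1 rad and horizontal distance between lid_1_mid and mouth above 0.09 m)) and value of joint each of jar_1, jar_2 below 0.001 m and linear speed of each of lid_1, lid_2 below 0.02 m/s); the robot touches nothing.
It fails at once if the mug is pushed more than 30 mm (distance of mug from where it was at the start of the episode above 0.03 m).
It fails at once if the tape roll is pushed more than 30 mm (distance of tape_roll from where it was at the start of the episode above 0.03 m).
It fails at once if the stapler is pushed more than 30 mm (distance of stapler from where it was at the start of the episode above 0.03 m).
It also fails if it takes over 72 s, if anything falls off the work surface, if the arm or the gripper's body presses on something with over 40 N, if the wrist force passes 120 N, or if a joint passes its speed limit or range.

## Working session

There is one attempt and no reset: what is moved stays moved. The work goes in short steps, Python scripts to look and compute and a shell command to move; the robot and the scene stay as the last step left them, time stands still between calls to the robot, and variables do not carry over. Pictures are saved under pics/ and viewed, about 8 in all and at most 12, crops included, and the job is handed in when it is done.

```bash
mkdir -p pics; cat > h.py <<'E'
import numpy as np, cv2
from bench import r
from scipy.spatial.transform import Rotation as R
def snap(n,f):
    c=r.camera(n); cv2.imwrite(f'pics/{f}.png',c['pixels'][:,:,::-1]); return c
def ray(c,u,v):
    x,y=(u-c['cx'])/c['fx'],(v-c['cy'])/c['fy']; X,Y=x,y
    for _ in range(20):
        s=1+c['k1']*(X*X+Y*Y); X,Y=x/s,y/s
    M=np.array(c['camera_from_world']); Rm=M[:3,:3]
    return -Rm.T@M[:3,3], Rm.T@np.array([X,-Y,-1])
def at(c,u,v,z):
    o,d=ray(c,u,v); return o+d*(z-o[2])/d[2]
def proj(c,p):
    M=np.array(c['camera_from_world']); q=M[:3,:3]@np.array(p)+M[:3,3]
    X,Y=q[0]/-q[2],-q[1]/-q[2]; s=1+c['k1']*(X*X+Y*Y)
    return c['cx']+c['fx']*X*s, c['cy']+c['fy']*Y*s
E
python3 - <<'E'
from h import *
for n in('top','side'):
    c=snap(n,n+'1'); print(n,c['fx'],c['k1'],ray(c,320,200))
s=r.read_state(); print(s, r.tip_extent); print(R.from_quat(s['eef_rot']).as_matrix().round(3))
E
```

```text
top 455.4159420977267 -0.12595034127685387 (array([ 0.33586934, -0.07782204,  1.506396  ]), array([ 0.10519903, -0.00285408, -0.99467906]))
side 405.880197159421 -0.0032268704196538166 (array([-0.01214481, -0.73330737,  0.65425951]), array([ 0.54060372,  0.63468961, -0.5522603 ]))
{'time': 0.1, 'joint_positions': array([-1.35757248,  0.332788  , -0.06472942,  1.46083295,  0.02159135,
        1.34989907, -0.08847034]), 'joint_vel': array([ 3.92939875e-04, -9.19498807e-04, -4.80502147e-04, -3.52819341e-03,
       -6.60089008e-04, -1.53294657e-04, -7.44327223e-05]), 'joint_torque': array([ 1.94689084e-03, -6.24538636e+01,  2.50347907e-02, -3.90723324e+01,
       -6.13676920e-02,  3.64152063e-02,  5.56157454e-05]), 'ee_pos': array([0.14593727, 0.60740515, 0.24385811]), 'eef_rot': array([ 1.17601984e-01,  9.93060619e-01, -6.13767330e-04, -5.39575368e-05]), 'ft_force': array([ 0.37190505, -1.62488757,  0.12808004]), 'torque': array([-0.03129304, -0.00321854, -0.02064728]), 'width': 0.08709071762343543} 0.022
[[-0.972  0.234 -0.   ]
 [ 0.234  0.972 -0.001]
 [-0.    -0.001 -1.   ]]
```

View pics/top1.png

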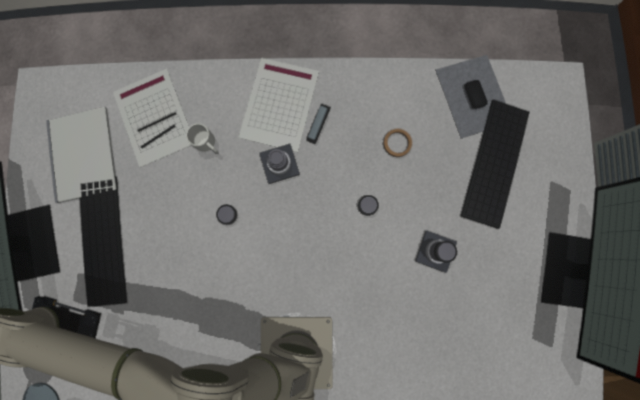

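View pics/side1.png

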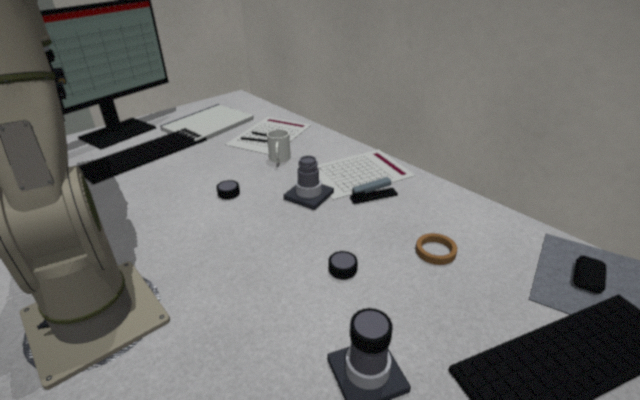

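Top: lids at about (227,214) and (368,205), open jar at (278,159), spare jar at (441,251), mug at (201,136), stapler at (318,123). I'll enlarge these for closer readings.

```bash
python3 - <<'E'
from h import *
a=cv2.imread('pics/top1.png'); b=cv2.imread('pics/side1.png')
def cr(i,x,y,w=50,h=50,k=8): 
    o=cv2.resize(i[y:y+h,x:x+w],None,fx=k,fy=k,interpolation=cv2.INTER_CUBIC)
    o=cv2.convertScaleAbs(o,alpha=1.7,beta=20)
    for t in range(0,w,10): cv2.putText(o,str(x+t),(t*k,10),0,.35,(0,0,255)); cv2.line(o,(t*k,12),(t*k,20),(0,0,255))
    for t in range(0,h,10): cv2.putText(o,str(y+t),(0,t*k+4),0,.35,(0,255,0)); cv2.line(o,(25,t*k),(32,t*k),(0,255,0))
    return o
o=np.vstack([np.hstack([cr(a,255,135,50,50,6),cr(b,280,150,60,60,5)]),np.hstack([cr(a,205,190,50,50,6),cr(a,345,180,50,50,6)])])
cv2.imwrite('pics/crop1.png',o)
E
```

```text
(no output)
```

View pics/crop1.png

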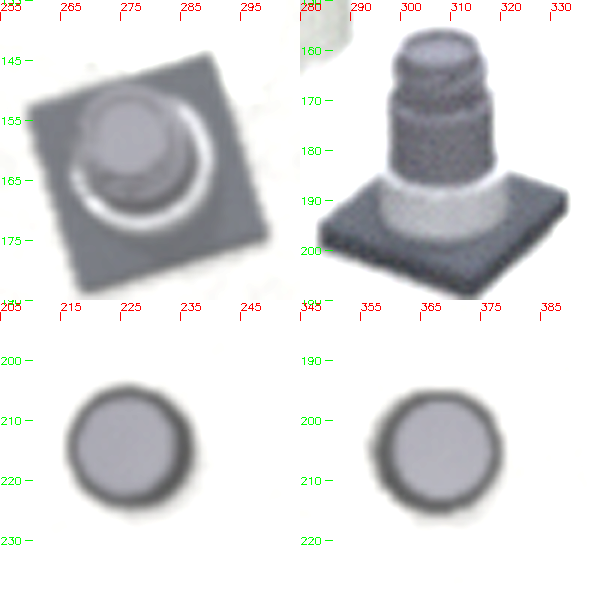

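```bash
cat > ov.py <<'E'
from h import *
def circ(c,p,rad,n=60): return np.array([proj(c,[p[0]+rad*np.cos(t),p[1]+rad*np.sin(t),p[2]]) for t in np.linspace(0,2*np.pi,n)])
def overlay(c,x,y,w,h,k,items,f):
    i=np.ascontiguousarray(c['pixels'][:,:,::-1])
    o=cv2.convertScaleAbs(cv2.resize(i[y:y+h,x:x+w],None,fx=k,fy=k,interpolation=cv2.INTER_CUBIC),alpha=1.7,beta=20)
    for p,rad,col in items: cv2.polylines(o,[np.int32((circ(c,p,rad)-[x,y])*k)],True,col,1)
    if f: cv2.imwrite(f'pics/{f}.png',o)
    return o
E
python3 - <<'E'
from ov import *
c=r.camera('top'); s=r.camera('side'); print(c['cx'],c['cy'])
P=lambda px,py,x,y,z,k=6:at(c,x+px/k,y+py/k,z)
q=[P(*p,255,135,.02) for p in((27,103),(211,53),(270,240),(82,293))]
print(np.round(q,3)); m=np.mean(q,0); print('stand',m,[np.linalg.norm(q[i]-q[i-1]).round(3) for i in range(4)])
print('rim',P(128,137,255,135,.125))
print('side rim',at(s,280+441/5,150+52/5,.125))
l1=P(126,448-300,205,190,.03); l2=P(440-300,451-300,345,180,.03)
print('lidtop',l1,l2)
print('mug',at(c,201,136,.092),'stap',at(c,318,123,.055),'spare',at(c,444,251,.137))
m[2]=.125
M=m.copy();g=(0,255,0);rd=(0,0,255)
A=overlay(c,255,135,50,50,6,[(m,.0235,g),([m[0],m[1],.05],.038,rd)],None)
B=overlay(s,280,150,60,60,5,[(m,.0235,g),([m[0],m[1],.05],.038,rd)],None)
C=overlay(c,205,190,50,50,6,[(l1,.0335,g)],None)
D=overlay(c,345,180,50,50,6,[(l2,.0335,g)],None)
cv2.imwrite('pics/ov1.png',np.vstack([np.hstack([A,B]),np.hstack([C,D])]))
E
```

```text
317.6689357804345 190.49969674439288
[[ 0.654  0.119  0.02 ]
 [ 0.682  0.017  0.02 ]
 [ 0.576 -0.016  0.02 ]
 [ 0.547  0.087  0.02 ]]
stand [0.615104   0.05157092 0.02      ] [np.float64(0.112), np.float64(0.106), np.float64(0.111), np.float64(0.108)]
rim [0.61361738 0.05254722 0.125     ]
side rim [ 0.73411334 -0.06486768  0.125     ]
lidtop [0.44512708 0.22511472 0.03      ] [ 0.47429943 -0.2395043   0.03      ]
mug [0.69378019 0.29955691 0.092     ] stap [ 0.74349341 -0.07671891  0.055     ] spare [ 0.32402811 -0.45487442  0.137     ]
```

View pics/ov1.png

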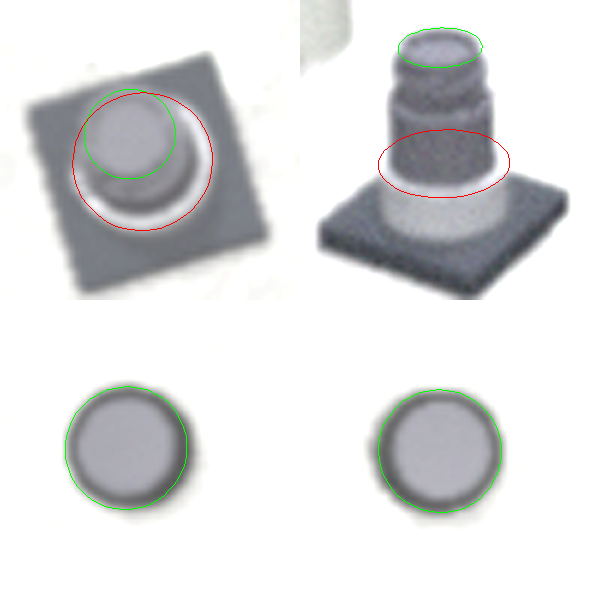

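Stand centre (0.615, 0.052) and rim (0.614, 0.053) agree, the base side is ~110 mm as expected, and both lids lie left and right of the stand. Moving to the left lid.

```bash
python3 -m jog '[[-3.8,-3,0,0,0],[-3.8,-3,0,0,0],[-3.8,-3,0,0,0],[-3.8,-3,0,0,0],[-3.8,-3,0,0,0],[-3.8,-3,0,0,0],[-3.8,-3,0,0,0],[-3.8,-3,0,0,0],[-3.8,-3,0,0,0],[-3.8,-3,0,0,0]]' 20
cat > st.py <<'E'
from h import *
import sys
s=r.read_state(); M=R.from_quat(s['eef_rot']).as_matrix()
print('t',round(s['time'],2),'p',s['ee_pos'].round(4),'q',s['joint_positions'].round(2),'F',s['ft_force'].round(1),'T',s['torque'].round(2),'w',round(s['width'],4))
print('ang of x',np.arctan2(M[1,0],M[0,0]).round(3),'tilt',M[:2,2].round(4))
if len(sys.argv)>2:
    t=np.array([float(v) for v in sys.argv[1:]]); 
    if len(t)==2: t=np.r_[t,s['ee_pos'][2]]
    print('tool delta cm',(M.T@(t-s['ee_pos'])*100).round(2))
E
python3 st.py .4451 .2251 .025
```

```text
time: 1.2
ee_pos: [0.4493, 0.2198, 0.2414]
eef_rot: [0.111, 0.994, 0.0, -0.002]
ft_force: [0.9, 1.2, 0.4]
width: 0.0872
t 1.2 p [0.4493 0.2198 0.2414] q [-0.83  0.05  0.29  1.8  -0.02  1.29  0.82] F [0.9 1.2 0.4] T [ 0.02 -0.    0.01] w 0.0872
ang of x 2.919 tilt [-0.0032  0.0004]
tool delta cm [ 0.46  0.43 21.64]
```

```bash
python3 -m jog '[[0.46,0.43,1,0,0],[0,0,1.5,-0.15,0],[0,0,1.5,-0.15,0],[0,0,1.5,-0.15,0],[0,0,1.5,-0.15,0],[0,0,1.5,-0.15,0],[0,0,1.5,-0.15,0],[0,0,1.5,-0.15,0],[0,0,1.5,-0.15,0],[0,0,1.5,-0.15,0]]' >/dev/null; python3 -m jog '[[0,0,1,-0.15,0],[0,0,0.5,-0.15,0],[0,0,0.3,-0.15,0],[0,0,0,-0.15,0],[0,0,0,-0.15,0],[0,0,0,-0.15,0],[0,0,0,-0.15,0],[0,0,0,0,0],[0,0,0,0,0],[0,0,0,0,0]]' >/dev/null;python3 st.py .4451 .2251 .025
```

```text
t 3.2 p [0.4419 0.2093 0.0543] q [ 0.07  0.36 -0.7   1.94  0.29  0.99  2.59] F [-0.8 -0.2  1. ] T [ 0.23  0.22 -0.05] w 0.0871
ang of x -1.352 tilt [-0.035  -0.0364]
tool delta cm [-1.56 -0.78  2.85]
```

```bash
python3 -m jog '[[0,0,0,0.1,0],[0,0,0,0.1,0],[0,0,0,0.1,0],[0,0,0,0.1,0],[0,0,0,0,0],[0,0,0,0,0],[-1.5,-0.7,0,0,0],[0,0,0,0,0],[0,0,0,0,0],[0,0,0,0,0]]' >/dev/null;python3 st.py .4451 .2251 .025
```

```text
t 4.2 p [0.4492 0.2234 0.0522] q [-0.01  0.37 -0.63  1.91  0.27  0.99  2.19] F [-0.6  0.1 -0.2] T [ 0.12  0.04 -0.01] w 0.087
ang of x -1.752 tilt [-0.0359 -0.0412]
tool delta cm [-0.22  0.36  2.72]
```

Turning hit the q7 limit and left a 0.055 rad tilt that the rows can't command away. I'll try undoing it at the reach limit, where the tool should pitch outward.

```bash
python3 -m jog '[[-4.2,-0.3,-2,0,0],[-4.2,-0.3,-2,0,0],[-4.2,-0.3,-2,0,0],[-4.2,-0.3,-2,0,0],[-4.2,-0.3,-2,0,0],[-4.2,-0.3,-2,0,0],[-4.2,-0.3,-2,0,0],[-4.2,-0.3,-2,0,0],[-4.2,-0.3,-2,0,0],[-4.2,-0.3,0,0,0]]' >/dev/null;python3 st.py
```

```text
t 5.2 p [0.5644 0.6231 0.2112] q [-0.74  1.01 -0.55  0.51  0.45  1.75  1.95] F [1.7 0.7 1.5] T [ 0.14 -0.06 -0.02] w 0.0868
ang of x -1.76 tilt [-0.0398 -0.0493]
```

```bash
python3 -m jog '[[-1,-0.6,0,0,0],[-1,-0.6,0,0,0],[-1,-0.6,0,0,0],[-1,-0.6,0,0,0],[-1,-0.6,0,0,0],[-1,-0.6,0,0,0],[-1,-0.6,0,0,0],[-1,-0.6,0,0,0],[0,0,0,0,0],[0,0,0,0,0]]' >/dev/null;python3 st.py
```

```text
t 6.2 p [0.5922 0.6617 0.1763] q [-0.93  1.24  0.49  0.16 -0.47  1.81  2.11] F [0.3 0.1 0.3] T [ 0.06  0.1  -0.01] w 0.0871
ang of x -1.745 tilt [-0.0299 -0.0387]
```

```bash
python3 -m jog '[[-2.5,-1.5,-1,0,0],[-2.5,-1.5,-1,0,0],[-2.5,-1.5,-1,0,0],[-2.5,-1.5,-1,0,0],[-2.5,-1.5,-1,0,0],[-2.5,-1.5,-1,0,0],[0,0,0,0,0],[0,0,0,0,0],[0,0,0,0,0],[0,0,0,0,0]]' >/dev/null;python3 st.py
```

```text
t 7.2 p [0.6108 0.6893 0.195 ] q [-0.95  1.28  1.23  0.16 -1.21  1.74  2.17] F [-0.4  0.6  0.6] T [-0.02  0.19 -0.02] w 0.0868
ang of x -1.743 tilt [0.0272 0.0631]
```

```bash
python3 -m jog '[[4.8,0.8,0.5,0,0],[4.8,0.8,0.5,0,0],[4.8,0.8,0.5,0,0],[4.8,0.8,0.5,0,0],[4.8,0.8,0.5,0,0],[4.8,0.8,0.5,0,0],[4.8,0.8,0.5,0,0],[4.8,0.8,0.5,0,0],[4.8,0.8,0.5,0,0],[0,0,0,0,0]]' >/dev/null;python3 st.py .4451 .2251 .06
```

```text
t 8.2 p [0.4969 0.3639 0.1304] q [-1.33  0.46  0.82  1.71 -0.41  1.09  2.59] F [0.8 0.4 0.4] T [0.04 0.09 0.03] w 0.0876
ang of x -1.735 tilt [0.0266 0.0546]
tool delta cm [14.93  2.94  6.13]
```

```bash
python3 -m jog '[[3,0.6,0.6,0,0],[3,0.6,0.6,0,0],[3,0.6,0.6,0,0],[3,0.6,0.6,0,0],[2.5,0.5,0.6,0,0],[0,0,0,0,0],[0,0,0,0,0],[0,0,0,0,0],[0,0,0,0,0],[0,0,0,0,0]]' >/dev/null;python3 st.py .4451 .2251 .06
```

```text
t 9.2 p [0.4406 0.2261 0.0906] q [-1.12  0.18  0.63  2.04 -0.18  0.91  2.6 ] F [0.4 0.5 0.2] T [ 0.06  0.11 -0.03] w 0.0869
ang of x -1.724 tilt [0.0239 0.0551]
tool delta cm [ 0.21 -0.41  3.06]
```

```bash
python3 -m jog '[[0,0,0,-0.12,0],[0,0,0,-0.12,0],[0,0,0,-0.12,0],[0,0,0,0,0],[0,0,0,0,0],[0,0,0,0,0],[0,0,0,0,0],[0,0,0,0,0],[0,0,0,0,0],[0,0,0,0,0]]' >/dev/null;python3 st.py .4451 .2251 .06
```

```text
t 10.2 p [0.4385 0.2247 0.0819] q [-0.64  0.19  0.1   2.01 -0.06  0.92  2.6 ] F [-0.4 -0.1 -0.4] T [0.   0.12 0.03] w 0.0869
ang of x -1.614 tilt [0.0076 0.0402]
tool delta cm [ 0.02 -0.64  2.19]
```

```bash
python3 -m jog '[[0,0,0,-0.12,0],[0,0,0,-0.12,0],[0,0,0,-0.12,0],[0,0,0,-0.12,0],[0,0,0,0,0],[0,0,0,0,0],[0,0,0,0,0],[0,0,0,0,0],[0,0,0,0,0],[0,0,0,0,0]]' >/dev/null;python3 st.py .4451 .2251 .06
```

```text
t 11.2 p [0.4325 0.219  0.068 ] q [-0.01  0.28 -0.6   1.98  0.17  0.95  2.59] F [-0.4  0.1  1.1] T [0.1  0.11 0.02] w 0.0876
ang of x -1.435 tilt [-0.0164  0.0097]
tool delta cm [-0.43 -1.34  0.78]
```

```bash
python3 -m jog '[[0,0,0,0.14,0],[0,0,0,0.14,0],[0,0,0,0.14,0],[0,0,0,0.14,0],[0,0,0,0.14,0],[0,0,0,0,0],[-1.2,-0.7,0,0,0],[0,0,1,0,0],[0,0,0,0,0],[0,0,0,0,0]]' >/dev/null;python3 st.py .4451 .2251 .025; python3 - <<'E'
from ov import *
c=r.camera('top'); cv2.imwrite('pics/t2.png',cv2.resize(c['pixels'][150:280,150:350,::-1],None,fx=4,fy=4))
E
```

```text
t 12.2 p [0.4432 0.2276 0.0571] q [-0.12  0.3  -0.49  1.96  0.16  0.93  1.88] F [ 0. -0.  1.] T [ 0.08  0.06 -0.04] w 0.0868
ang of x -2.144 tilt [-0.0157  0.0083]
tool delta cm [ 0.1  -0.35  3.2 ]
```

```bash
python3 -m jog '[[0.1,-0.35,0.6,0,0],[0,0,0.7,0,0],[0,0,0.7,0,0],[0,0,0.5,0,0],[0,0,0.4,0,0],[0,0,0.2,0,0],[0,0,0,0,0],[0,0,0,0,1],[0,0,0,0,1],[0,0,0,0,1]]' 25 >/dev/null;python3 st.py .4451 .2251 .025; python3 -m jog '[[0,0,0,0,1],[0,0,0,0,1],[0,0,0,0,1],[0,0,0,0,1],[0,0,0,0,1],[0,0,0,0,1],[0,0,0,0,1],[0,0,0,0,1],[0,0,0,0,1],[0,0,0,0,1]]' >/dev/null;python3 st.py .4451 .2251 .025
```

```text
t 13.25 p [0.4447 0.2241 0.0234] q [-0.13  0.36 -0.48  1.98  0.19  0.86  1.87] F [ 1.1 -0.2 -0.9] T [-0.01  0.02  0.04] w 0.0705
ang of x -2.143 tilt [-0.0161  0.0072]
tool delta cm [-0.11  0.02 -0.16]
t 14.25 p [0.4447 0.2241 0.0234] q [-0.13  0.36 -0.48  1.98  0.19  0.86  1.87] F [ 1.5 -0.2  0.4] T [ 0.02  0.05 -0.01] w 0.0643
ang of x -2.143 tilt [-0.0161  0.0072]
tool delta cm [-0.11  0.02 -0.16]
```

```bash
python3 -m jog '[[0,0,-2.5,0,1],[0,0,-3.5,0,1],[0,0,-3.5,0,1],[0,0,-3.5,0,1],[0,0,-2.5,0,1],[0.6,-3,0,0,1],[0.9,-4,0,0,1],[0.9,-4,0,0,1],[0.9,-4,0,0,1],[0.8,-3,0,0,1]]' >/dev/null;python3 st.py .614 .0522 .175
```

```text
t 15.25 p [0.5772 0.0921 0.1813] q [ 0.09  0.32 -0.38  1.62  0.12  1.23  2.26] F [ 0.9 -0.1 -1.3] T [0.13 0.02 0.02] w 0.0639
ang of x -2.131 tilt [-0.0172  0.007 ]
tool delta cm [ 1.42 -5.24  0.54]
```

```bash
python3 -m jog '[[0.3,-1.2,0,0,1],[0.3,-1.2,0,0,1],[0.3,-1.2,0,0,1],[0.3,-1.1,0,0,1],[0.2,-0.6,0,0,1],[0,0,0.3,0,1],[0,0,0.2,0,1],[0,0,0,0,1],[0,0,0,0,1],[0,0,0,0,1]]' >/dev/null;python3 st.py .614 .0522 .16; python3 - <<'E'
from ov import *
c=r.camera('top'); s=r.camera('side'); p=r.read_state()['ee_pos']
lt=[p[0],p[1],p[2]+.0066]; m=[.614,.0522,.125]; g=(0,255,0)
A=overlay(c,240,110,75,75,5,[(lt,.0335,g)],None)
B=overlay(s,270,120,75,75,5,[(lt,.0335,g),([lt[0],lt[1],lt[2]-.03],.0335,(255,0,0)),(m,.0235,(0,0,255))],None)
cv2.imwrite('pics/ov2.png',np.hstack([A,B]))
E
```

```text
t 16.25 p [0.6162 0.0503 0.1736] q [ 0.13  0.4  -0.35  1.54  0.13  1.25  2.34] F [-0.2 -0.6 -1.4] T [ 0.09  0.03 -0.03] w 0.0645
ang of x -2.13 tilt [-0.0199  0.0077]
tool delta cm [-0.05  0.26  1.36]
```

View pics/ov2.png

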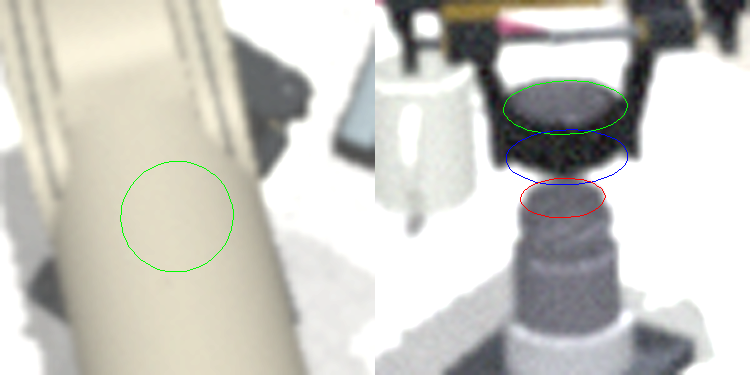

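```bash
python3 -m jog '[[-0.05,0.2,0.3,0,1],[0,0.06,0.6,0,1],[0,0,0.6,0,1],[0,0,0.3,0,1],[0,0,0.2,0,1],[0,0,0,0,1],[0,0,0.2,0,1],[0,0,0.2,0,1],[0,0,0.2,0,1],[0,0,0.2,0,1]]' ;python3 st.py .614 .0522 .14
```

```text
time: 17.35
ee_pos: [0.6146, 0.0541, 0.1449]
eef_rot: [-0.485, 0.875, 0.008, -0.005]
ft_force: [0.3, 2.5, 5.2]
width: 0.0643
t 17.35 p [0.6146 0.0541 0.1449] q [ 0.12  0.42 -0.35  1.58  0.14  1.19  2.33] F [0.3 2.5 5.2] T [ 0.64 -0.05  0.02] w 0.0643
ang of x -2.129 tilt [-0.0163  0.0097]
tool delta cm [ 0.2  -0.06  0.49]
```

```bash
python3 -m jog '[[-0.08,0.05,0,0,1],[0,0,0.1,0,1],[0,0,0.1,0,1],[0,0,0.1,0,1],[0,0,0,0,1],[0,0,0,0,1],[0,0,0,0,1],[0,0,0,0,1],[0,0,0,0,1],[0,0,0,0,1]]' ;python3 st.py .614 .0522 .14
```

```text
time: 18.35
ee_pos: [0.6154, 0.0559, 0.1429]
eef_rot: [-0.485, 0.874, 0.008, -0.004]
ft_force: [-0.4, 1.8, 4.1]
width: 0.0646
t 18.35 p [0.6154 0.0559 0.1429] q [ 0.12  0.42 -0.35  1.58  0.14  1.18  2.32] F [-0.4  1.8  4.1] T [ 0.4  -0.02  0.06] w 0.0646
ang of x -2.128 tilt [-0.0139  0.0103]
tool delta cm [ 0.39 -0.08  0.29]
```

```bash
python3 - <<'E'
from ov import *
s=r.camera('side'); p=r.read_state()['ee_pos']
m=[.614,.0522]; g=(0,255,0)
A=overlay(s,285,130,50,75,8,[],None)
B=overlay(s,285,130,50,75,8,[([*m,.125],.0235,(0,0,255)),([p[0],p[1],p[2]+.0066],.0335,g),([p[0],p[1],p[2]-.0234],.0335,(255,0,0)),([*m,.05],.038,(0,0,255))],None)
cv2.imwrite('pics/ov3.png',np.hstack([A,B]))
E
```

```text
(no output)
```

View pics/ov3.png

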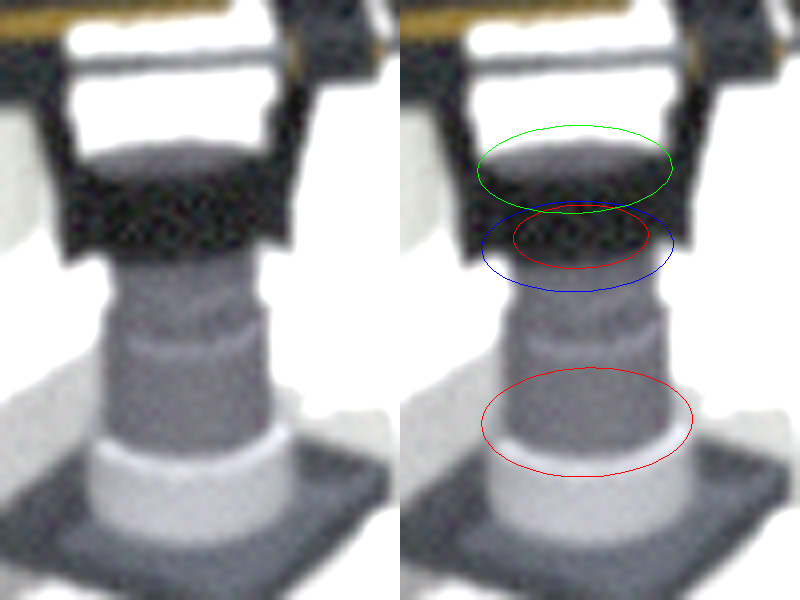

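The lid pitched about the jaw axis (near edge up) because it was about 3–4 mm too far from the camera and the grip was too soft. I'll set it down on the desk to level it, then regrip harder.

```bash
python3 -m jog '[[0,0,-1.5,0,1],[0,0,-2.5,0,1],[-0.7,3,0,0,1],[-1,4,0,0,1],[-1,4,0,0,1],[-0.8,3.5,1,0,1],[-0.5,2.5,3,0,1],[0,0,3.5,0,1],[0,0,3,0,1],[0,0,0,0,1]]' >/dev/null;python3 st.py .49 .18 .025
```

```text
t 19.4 p [0.4862 0.1783 0.0844] q [-0.04  0.3  -0.45  1.89  0.14  1.    2.03] F [-1.1 -0.7  0.8] T [ 0.03  0.06 -0.03] w 0.0644
ang of x -2.135 tilt [-0.0155  0.0031]
tool delta cm [-0.38 -0.31  5.93]
```

```bash
python3 -m jog '[[0,0,1.5,0,1],[0,0,1.5,0,1],[0,0,1,0,1],[0,0,0.5,0,1],[0,0,0.3,0,1],[0,0,0.3,0,1],[0,0,0.3,0,1],[0,0,0.2,0,1],[0,0,0.2,0,1],[0,0,0.1,0,1]]' 6;python3 -m jog '[[0,0,0,0,0.3],[0,0,0,0,0.3],[0,0,0,0,0.3],[0,0,0,0,0.3],[0,0,0,0,0.3],[0,0,0,0,1],[0,0,0,0,1],[0,0,0,0,1],[0,0,0,0,1],[0,0,0,0,1]]' 55 >/dev/null; python3 st.py; python3 - <<'E'
from ov import *
s=r.camera('side'); p=r.read_state()['ee_pos']
g=(0,255,0); u,v=map(int,proj(s,p))
a=overlay(s,u-30,v-30,60,60,6,[],None); b=overlay(s,u-30,v-30,60,60,6,[([p[0],p[1],.03],.0335,g),([p[0],p[1],0],.0335,(255,0,0))],None)
cv2.imwrite('pics/ov4.png',np.hstack([a,b]))
E
```

```text
time: 20.4
ee_pos: [0.4894, 0.1778, 0.0259]
eef_rot: [-0.481, 0.877, 0.004, -0.003]
ft_force: [1.0, -0.8, -0.9]
width: 0.0658
t 21.4 p [0.4897 0.1779 0.0263] q [-0.06  0.39 -0.43  1.92  0.2   0.88  1.99] F [-0.  -0.4 -0.8] T [ 0.07 -0.02  0.02] w 0.0638
ang of x -2.138 tilt [-0.009   0.0038]
```

View pics/ov4.png

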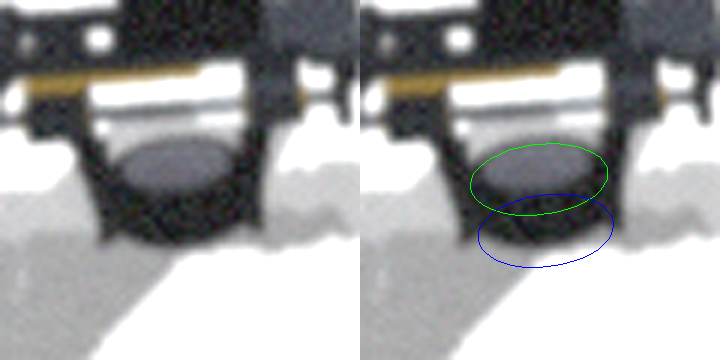

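```bash
python3 - <<'E'
from ov import *
s=r.camera('side'); p=r.read_state()['ee_pos']
u0,v0=proj(s,p); u0,v0=int(u0)-30,int(v0)-30
x=at(s,u0+177/6,v0+164/6,.03); print('lid now by side',x); 
M=R.from_quat(r.read_state()['eef_rot']).as_matrix(); print('tool offset mm',M.T@(x-p)*1000)
# initial lid in side1
i=cv2.imread('pics/side1.png',0); b=(i[170:205,210:250]<130).astype('uint8'); n,l,st,ce=cv2.connectedComponentsWithStats(b); k=1+np.argmax(st[1:,4]); print('bbox',st[k,:4]+[210,170,0,0])
for q in ([.4451,.2251],):
    a=np.vstack([circ(s,[*q,.03],.0335),circ(s,[*q,0],.0335)]); print('model bbox',a.min(0),a.max(0)-a.min(0))
E
```

```text
lid now by side [0.49637444 0.1906588  0.03      ]
tool offset mm [-14.35114129   1.24538371  -3.68110298]
bbox [216 180  24  21]
model bbox [215.98979454 180.13039913] [24.15900365 20.46825538]
```

```bash
python3 -m jog '[[0,0,0,0,0.1],[0,0,0,0,0.1],[0,0,0,0,0.1],[-0.7,0,0.1,0,0.1],[-0.75,0,0.1,0,0.1],[0,0,0,0,0.1],[0,0,0,0,1],[0,0,0,0,1],[0,0,0,0,1],[0,0,0,0,1]]' 55 >/dev/null; python3 -m jog '[[0,0,0,0,1],[0,0,0,0,1],[0,0,0,0,1],[0,0,0,0,1],[0,0,0,0,1],[0,0,-1.5,0,1],[0,0,-3.5,0,1],[0,0,-4,0,1],[0,0,-4,0,1],[0,0,-2.5,0,1]]' >/dev/null; python3 st.py .614 .0522 .165;python3 - <<'E'
from ov import *
s=r.camera('side'); p=r.read_state()['ee_pos']
g=(0,255,0); u,v=map(int,proj(s,p))
a=overlay(s,u-30,v-30,60,60,6,[],None); b=overlay(s,u-30,v-30,60,60,6,[([p[0],p[1],p[2]+.0055],.0335,g),([p[0],p[1],p[2]-.0245],.0335,(255,0,0))],None)
cv2.imwrite('pics/ov5.png',np.hstack([a,b]))
E
```

```text
t 23.5 p [0.4969 0.19   0.1848] q [-0.03  0.22 -0.47  1.75  0.09  1.21  2.05] F [ 1.2  0.9 -1.1] T [ 0.08 -0.05  0.04] w 0.0648
ang of x -2.136 tilt [-0.0159  0.0025]
tool delta cm [  5.35 -17.31   1.76]
```

View pics/ov5.png

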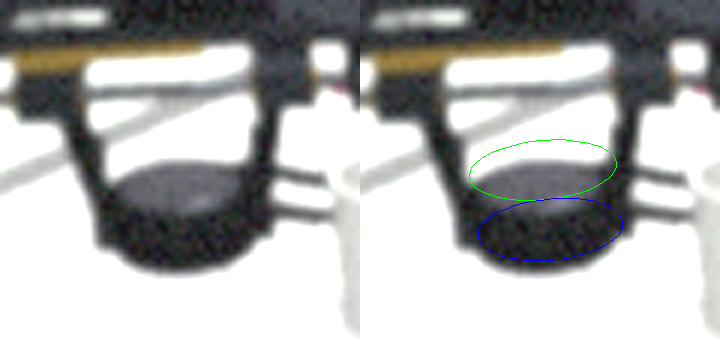

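The 0.3 closure never actually released the lid (61 mm, less than 67), so it dropped level only on the later opening, off the position I'd computed. I'll set it down again, open fully, and measure it numerically.

```bash
python3 -m jog '[[0,0,2.5,0,1],[0,0,4,0,1],[0,0,4,0,1],[0,0,3,0,1],[0,0,1.2,0,1],[0,0,0.5,0,1],[0,0,0.3,0,1],[0,0,0,0,1],[0,0,0,0,0],[0,0,0,0,0]]' ; python3 -m jog '[[0,0,0,0,0],[0,0,0,0,0],[0,0,0,0,0],[0,0,0,0,0],[0,0,0,0,0],[0,0,0,0,0],[0,0,0,0,0],[0,0,0,0,0],[0,0,0,0,0],[0,0,0,0,0]]'; python3 st.py; cat > lid.py <<'E'
from ov import *
def disc(c,img,u,v,h=16,lo=45,hi=115):
    u,v=int(u),int(v); g=cv2.cvtColor(img,cv2.COLOR_BGR2GRAY)[v-h:v+h,u-h:u+h]
    b=cv2.morphologyEx(((g>lo)&(g<hi)).astype('uint8'),cv2.MORPH_OPEN,np.ones((3,3)))
    n,l,st,ce=cv2.connectedComponentsWithStats(b); return [(st[k].tolist(),(ce[k]+[u-h+.5,v-h+.5]).round(2)) for k in range(1,n)],g
E
python3 - <<'E'
from lid import *
s=r.camera('side'); i=cv2.imread('pics/side1.png'); u,v=proj(s,[.4451,.2251,.03])
d,g=disc(s,i,u,v); print('init',u,v,d); print(g[6:26:2,6:26])
im=np.ascontiguousarray(s['pixels'][:,:,::-1]); p=r.read_state()['ee_pos']; u,v=proj(s,[p[0],p[1],.03]); d,g=disc(s,im,u,v); print('now',u,v,d)
for st,ce in d: print(at(s,*ce,.03))
cv2.imwrite('pics/ov6.png',np.hstack([overlay(s,int(u)-30,int(v)-30,60,60,6,[],None),overlay(s,int(u)-30,int(v)-30,60,60,6,[([p[0],p[1],.03],.0335,(0,255,0)),([p[0],p[1],0],.0335,(255,0,0))],None)]))
E
```

```text
time: 24.55
ee_pos: [0.504, 0.194, 0.043]
eef_rot: [-0.481, 0.876, 0.002, 0.006]
ft_force: [0.2, 0.1, -0.0]
width: 0.0742
time: 25.55
ee_pos: [0.505, 0.1944, 0.0446]
eef_rot: [-0.481, 0.876, 0.002, 0.007]
ft_force: [-0.4, 0.4, -0.7]
width: 0.087
t 25.55 p [0.505  0.1944 0.0446] q [-0.07  0.38 -0.44  1.88  0.2   0.91  1.97] F [-0.4  0.4 -0.7] T [0.09 0.04 0.03] w 0.087
ang of x -2.137 tilt [0.0104 0.01  ]
init 227.49877945980953 185.91263803732102 [([6, 11, 21, 11, 176], array([227.55, 185.49]))]
[[167 167 162 165 166 165 166 166 167 168 167 167 168 166 166 165 164 162
  167 165]
 [169 166 163 164 166 168 165 163 166 164 169 169 169 165 165 164 162 167
  169 167]
 [166 166 162 166 163 163 161 158 159 154 148 142 143 141 140 144 151 156
  160 165]
 [162 162 155 136 123 109  98  92  92  89  87  84  86  83  83  82  79  81
   95 115]
 [145 120  95  78  81  88  91  91  91  93  92  93  94  93  94  92  92  89
   81  56]
 [ 79  66  80  92  96  91  92  95  95  93  95  93  94  92  92  96  95  95
   85  61]
 [ 55  55  81  91  98  94  92  94  92  91  95  92  93  93  88  90  84  73
   53  32]
 [ 59  34  47  59  67  76  82  86  88  83  87  80  76  70  59  51  35  27
   17   3]
 [ 74  32  13  18  18  22  26  29  31  32  30  29  19  15  22  19   7  11
    8   8]
 [ 98  35   7   5  12   3   6  11  11  13  18   3  13  16  11   0  12  14
   19   2]]
now 250.27233540254247 182.8507972580761 [([0, 0, 9, 2, 18], array([238.5, 167. ])), ([0, 8, 32, 24, 448], array([248.97, 183.46]))]
[0.53073103 0.30351524 0.03      ]
[0.50015684 0.19399646 0.03      ]
```

View pics/ov6.png

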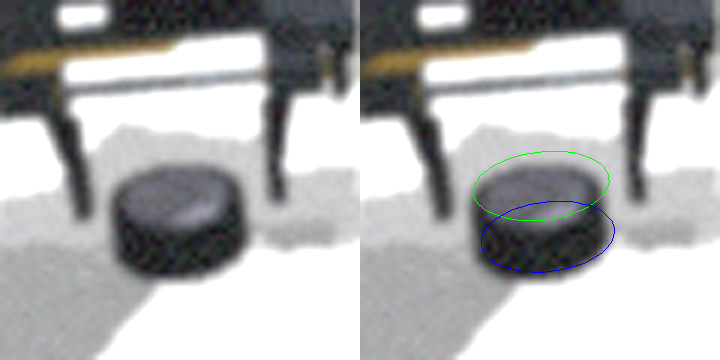

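```bash
python3 - <<'E'
from h import *
s=r.camera('side'); S=r.read_state(); p=S['ee_pos']; u,v=proj(s,[p[0],p[1],.03]); x=at(s,u-.7,v+1.5,.03)
M=R.from_quat(S['eef_rot']).as_matrix(); print(x,(M.T@([x[0],x[1],.023]-p)*100).round(2))
E
```

```text
[0.49871563 0.18839289 0.03      ] [0.87 0.22 2.15]
```

```bash
python3 -m jog '[[0.45,0.2,0,0,0],[0.42,0,0.4,0,0],[0,0,0.7,0,0],[0,0,0.6,0,0],[0,0,0.4,0,0],[0,0,0,0,0],[0,0,0,0,1],[0,0,0,0,1],[0,0,0,0,1],[0,0,0,0,1]]' 55 ; python3 -m jog '[[0,0,0,0,1],[0,0,0,0,1],[0,0,0,0,1],[0,0,-0.5,0,1],[0,0,-1,0,1],[0,0,-2,0,1],[0,0,-3,0,1],[0,0,-3,0,1],[0,0,-3,0,1],[0,0,-2,0,1]]' >/dev/null; python3 st.py .614 .0522 .165;python3 - <<'E'
from ov import *
s=r.camera('side'); p=r.read_state()['ee_pos']
g=(0,255,0); u,v=map(int,proj(s,p))
a=overlay(s,u-30,v-30,60,60,6,[],None); b=overlay(s,u-30,v-30,60,60,6,[([p[0],p[1],p[2]+.0066],.0335,g),([p[0],p[1],p[2]-.0234],.0335,(255,0,0))],None)
cv2.imwrite('pics/ov7.png',np.hstack([a,b]))
E
```

```text
time: 26.65
ee_pos: [0.4974, 0.1897, 0.0226]
eef_rot: [-0.482, 0.876, 0.003, 0.006]
ft_force: [-1.1, -1.5, 5.1]
width: 0.0647
t 27.65 p [0.4944 0.1858 0.1717] q [-0.02  0.21 -0.47  1.79  0.1   1.16  2.06] F [ 0.4 -0.3 -0.7] T [ 0.07  0.01 -0.02] w 0.0645
ang of x -2.136 tilt [0.0023 0.0076]
tool delta cm [  4.88 -17.26   0.59]
```

View pics/ov7.png

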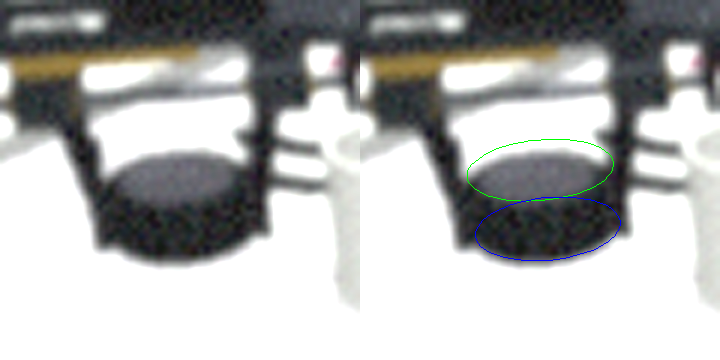

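```bash
python3 -m jog '[[0.4,-1.5,0,0,1],[0.7,-2.5,0,0,1],[0.8,-3,0,0,1],[0.8,-3,0,0,1],[0.8,-3,0,0,1],[0.7,-2.2,0,0,1],[0.5,-1.2,0,0,1],[0.2,-0.6,0,0,1],[0,0,0,0,1],[0,0,0,0,1]]' >/dev/null; python3 st.py .6137 .0518 .152
```

```text
t 28.7 p [0.6184 0.0412 0.1718] q [ 0.14  0.39 -0.35  1.56  0.14  1.22  2.34] F [-0.2  0.8 -0.8] T [ 0.08  0.05 -0.05] w 0.0651
ang of x -2.138 tilt [0.0036 0.005 ]
tool delta cm [-0.64  0.97  1.98]
```

```bash
python3 -m jog '[[-0.32,0.5,0,0,1],[-0.32,0.47,0.4,0,1],[0,0,0.6,0,1],[0,0,0.5,0,1],[0,0,0.3,0,1],[0,0,0,0,1],[0,0,0,0,1],[0,0,0,0,1],[0,0,0,0,1],[0,0,0,0,1]]' >/dev/null; python3 st.py .6137 .0518 .15
```

```text
t 29.7 p [0.6117 0.0568 0.1527] q [ 0.12  0.39 -0.36  1.59  0.14  1.18  2.31] F [-0.  -0.3 -1.3] T [0.05 0.04 0.03] w 0.065
ang of x -2.132 tilt [0.0037 0.006 ]
tool delta cm [ 0.32 -0.43  0.27]
```

```bash
python3 -m jog '[[0.2,-0.28,0,0,1],[0,0,0,0,1],[0,0,0,0,1],[0,0,0,0,1],[0,0,0,0,1],[0,0,0,0,1],[0,0,0,0,1],[0,0,0,0,1],[0,0,0,0,1],[0,0,0,0,1]]' >/dev/null; python3 st.py .6137 .0518 .14
```

```text
t 30.7 p [0.6133 0.0531 0.153 ] q [ 0.13  0.4  -0.36  1.59  0.14  1.18  2.32] F [0.4 0.6 0. ] T [0.07 0.07 0.01] w 0.0647
ang of x -2.133 tilt [0.0042 0.006 ]
tool delta cm [ 0.1 -0.1  1.3]
```

```bash
python3 -m jog '[[0.07,-0.07,0,0,1],[0,0,0.15,0,1],[0,0,0.15,0,1],[0,0,0.15,0,1],[0,0,0.15,0,1],[0,0,0.15,0,1],[0,0,0.1,0,1],[0,0,0.1,0,1],[0,0,0.1,0,1],[0,0,0,0,1]]' >/dev/null; python3 st.py .6137 .0518 .14
```

```text
t 31.7 p [0.6136 0.0519 0.147 ] q [ 0.13  0.4  -0.36  1.6   0.15  1.16  2.32] F [-0.3 -0.2  0.2] T [ 0.13  0.21 -0.03] w 0.065
ang of x -2.133 tilt [0.0058 0.0046]
tool delta cm [ 0.01 -0.01  0.7 ]
```

```bash
python3 -m jog '[[0,0,0.15,0,1],[0,0,0.15,0,1],[0,0,0.15,0,1],[0,0,0.15,0,1],[0,0,0.15,0,1],[0,0,0.1,0,1],[0,0,0.1,0,1],[0,0,0.1,0,1],[0,0,0.1,0,1],[0,0,0,0,1]]' >/dev/null; python3 st.py .6137 .0518 .14
```

```text
t 32.7 p [0.6136 0.0518 0.1467] q [ 0.12  0.4  -0.36  1.6   0.15  1.16  2.32] F [-1.   0.3  2.3] T [0.18 0.47 0.01] w 0.0648
ang of x -2.133 tilt [0.0099 0.0019]
tool delta cm [-0.   -0.01  0.67]
```

```bash
python3 -m jog '[[0,0,-0.1,0,1],[0.06,0.1,0,0,1],[0,0,0,0,1],[0,0,0.15,0,1],[0,0,0.15,0,1],[0,0,0.15,0,1],[0,0,0.15,0,1],[0,0,0.15,0,1],[0,0,0.15,0,1],[0,0,0.15,0,1]]' >/dev/null; python3 st.py .6137 .0518 .14
```

```text
t 33.7 p [0.6124 0.0513 0.1457] q [ 0.12  0.4  -0.36  1.61  0.15  1.15  2.31] F [-8.  -1.  14.3] T [-0.14  1.61  0.13] w 0.0645
ang of x -2.134 tilt [ 0.0127 -0.0006]
tool delta cm [-0.11 -0.07  0.57]
```

```bash
python3 -m jog '[[0,0,-0.15,0,1],[0.08,0.12,0,0,1],[0,0,0,0,1],[0,0,0.15,0,1],[0,0,0.15,0,1],[0,0,0.15,0,1],[0,0,0.15,0,1],[0,0,0.15,0,1],[0,0,0.15,0,1],[0,0,0,0,1]]' >/dev/null; python3 st.py .6137 .0518 .14
```

```text
t 34.7 p [0.6113 0.051  0.1463] q [ 0.12  0.39 -0.36  1.61  0.15  1.15  2.31] F [-0.8  0.7  3.1] T [0.36 0.32 0.06] w 0.0647
ang of x -2.134 tilt [ 0.0163 -0.0023]
tool delta cm [-0.19 -0.15  0.63]
```

```bash
python3 - <<'E'
from ov import *
s=r.camera('side'); p=r.read_state()['ee_pos']
m=[.614,.0522]; g=(0,255,0)
A=overlay(s,285,130,50,75,8,[],None)
B=overlay(s,285,130,50,75,8,[([*m,.125],.0235,(0,0,255)),([p[0],p[1],p[2]+.0074],.0335,g),([p[0],p[1],p[2]-.0226],.0335,(255,0,0)),([*m,.05],.038,(0,0,255)),([*m,.125-.012-.008],.031,(0,255,255))],None)
cv2.imwrite('pics/ov8.png',np.hstack([A,B]))
E
```

```text
(no output)
```

View pics/ov8.png

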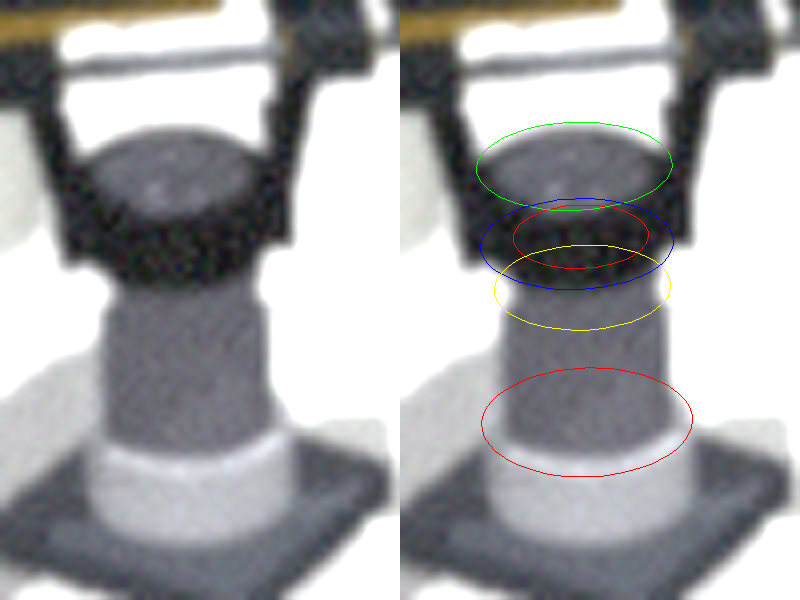

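The lid is now level; it sits left of the jar axis by about 1 px (≈3 mm). I'll drag it +x with light downward pressure to find the neck.

```bash
python3 -m jog '[[-0.06,-0.09,0.05,0,1],[-0.06,-0.09,0.08,0,1],[-0.06,-0.09,0.1,0,1],[-0.06,-0.09,0.1,0,1],[-0.03,-0.05,0.1,0,1],[0,0,0.1,0,1],[0,0,0.1,0,1],[0,0,0.1,0,1],[0,0,0.1,0,1],[0,0,0.1,0,1]]' >/dev/null; python3 st.py .6147 .0515 .14
```

```text
t 35.75 p [0.6156 0.0512 0.1447] q [ 0.12  0.4  -0.35  1.6   0.16  1.15  2.31] F [-5.9 -0.9 11.3] T [0.12 1.39 0.13] w 0.0646
ang of x -2.134 tilt [ 0.0161 -0.0037]
tool delta cm [0.03 0.1  0.47]
```

```bash
python3 -m jog '[[0,0,-0.02,0,1],[0.05,0.09,0,0,1],[0,0,0.12,0,1],[0.01,0.015,0.12,0,1],[0.01,0.015,0.12,0,1],[0.01,0.015,0.12,0,1],[0.01,0.015,0.12,0,1],[0.01,0.015,0.12,0,1],[0.01,0.015,0.12,0,1],[0.01,0.015,0.12,0,1]]' >/dev/null; python3 st.py .6147 .0515 .14
```

```text
t 36.75 p [0.6154 0.051  0.1442] q [ 0.12  0.4  -0.35  1.61  0.16  1.14  2.31] F [-6.3 -1.7 13.8] T [0.13 1.27 0.17] w 0.0646
ang of x -2.135 tilt [ 0.0229 -0.0044]
tool delta cm [-0.    0.09  0.42]
```

```bash
python3 - <<'E'
from ov import *
from scipy.optimize import least_squares
s=r.camera('side'); t=r.camera('top')
i=cv2.imread('pics/side1.png',0).astype(float); j=cv2.imread('pics/top1.png',0).astype(float)
def cross(p,th): # subpixel crossings of profile
    return [round(k+(p[k]-th)/(p[k]-p[k+1])+.5,2) for k in range(len(p)-1) if (p[k]-th)*(p[k+1]-th)<0]
print('side rows L/R edges')
for y in (157,158,159,160,161,162,163,164,166,168,172,174,176,178,180): print(y,[280+v for v in cross(i[y,280:335],118)])
print('side cols top edge'); 
for x in range(300,317,2): print(x,[145+v for v in cross(i[145:175,x],118)],end=' ')
m=[.614,.0522]
a=circ(s,[*m,.125],.0235,200); b=circ(s,[*m,.117],.0235,200); c=circ(s,[*m,.09],.031,200)
for n,q in(('rim',a),('neck117',b),('body.09',c)): print(n,'x',q[:,0].min().round(2),q[:,0].max().round(2),'y',q[:,1].min().round(2),q[:,1].max().round(2), 'y at xmin',q[q[:,0].argmin(),1].round(1))
# top: light rim disc centroid sweep
for th in(85,90,95,100): 
    w=(j[145:175,263:300]>th)
    n,l,st,ce=cv2.connectedComponentsWithStats(w.astype('uint8')); k=[(st[q,4],(ce[q]+[263.5,145.5]).round(2).tolist()) for q in range(1,n) if st[q,4]>20]; print(th,k)
print('model rim top',proj(t,[*m,.125]))
print(j[148:170,266:292].astype(int))
E
```

```text
side rows L/R edges
157 [np.float64(284.17), np.float64(289.79), np.float64(301.22), np.float64(314.94)]
158 [np.float64(282.0), np.float64(285.17), np.float64(300.46), np.float64(315.62)]
159 [np.float64(281.17), np.float64(283.83), np.float64(288.0), np.float64(300.03), np.float64(315.9)]
160 [np.float64(281.0), np.float64(285.1), np.float64(286.17), np.float64(299.33), np.float64(316.22)]
161 [np.float64(298.71), np.float64(316.92)]
162 [np.float64(298.42), np.float64(317.28)]
163 [np.float64(298.31), np.float64(317.42)]
164 [np.float64(298.37), np.float64(317.53)]
166 [np.float64(298.76), np.float64(317.34000000000003)]
168 [np.float64(297.92), np.float64(318.4)]
172 [np.float64(297.32), np.float64(318.90999999999997)]
174 [np.float64(297.52), np.float64(318.89)]
176 [np.float64(297.47), np.float64(318.92)]
178 [np.float64(297.59), np.float64(318.98)]
180 [np.float64(297.42), np.float64(319.28)]
side cols top edge
300 [np.float64(158.45)] 302 [np.float64(156.76)] 304 [np.float64(156.06)] 306 [np.float64(155.67)] 308 [np.float64(155.62)] 310 [np.float64(155.72)] 312 [np.float64(15
[... 2425 characters left out ...]
70  70  74
   74  66  58  74 109 113  86  65]
 [ 79 108 103  82  67  64  62  63  67  70  70  68  66  69  71  72  71  73
   69  60  59  84 112 102  76  61]
 [ 73  98 103  86  68  64  64  68  71  70  68  67  67  69  70  72  74  70
   60  55  68 100 116  98  72  61]
 [ 68  90 109  98  75  64  67  70  70  68  65  65  67  71  73  73  68  60
   53  58  83 112 113  90  67  59]
 [ 63  73  94 104  94  75  64  65  68  69  64  67  70  71  69  62  56  54
   57  73 101 115 102  78  62  58]
 [ 61  62  80 114 127 109  79  60  56  58  57  59  59  58  56  52  53  61
   79 100 112 106  87  68  58  58]
 [ 61  59  66  95 126 130 108  79  62  55  53  52  51  51  54  58  69  91
  112 117 107  89  72  61  57  58]]
```

```bash
python3 -m jog '[[0,0,-0.3,0,1],[0,0,-0.1,0,1],[0,0,0,0,1],[-0.13,0.17,0,0,1],[0,0,0,0,1],[0,0,0,0,1],[0,0,0,0,1],[0,0,0,0,1],[0,0,0,0,1],[0,0,0,0,1]]' >/dev/null; python3 st.py .6145 .0533 .14; python3 - <<'E'
from ov import *
s=r.camera('side'); p=r.read_state()['ee_pos']; i=cv2.cvtColor(s['pixels'],cv2.COLOR_RGB2GRAY).astype(int)
g=circ(s,[p[0],p[1],p[2]+.0074],.0335); b=circ(s,[p[0],p[1],p[2]-.0226],.0335)
print('top',g.min(0),g.max(0),'bot',b.min(0),b.max(0)); u=int(proj(s,p)[0])
print(i[140:172,u-4:u+5:2].T)
E
```

```text
t 37.85 p [0.614  0.0529 0.1469] q [ 0.12  0.39 -0.36  1.61  0.16  1.15  2.3 ] F [0.3 0.6 1.3] T [ 0.1   0.13 -0.02] w 0.0641
ang of x -2.135 tilt [ 0.0213 -0.0046]
tool delta cm [-0.05 -0.01  0.69]
top [294.90473466 144.6087437 ] [319.30025654 155.58060828] bot [295.41747644 154.15557004] [319.45770944 165.44760851]
[[168 171 169 170 154 123  77  60  55  58  57  48  48  47  39  33  21   8
   12   7   8  19  10   6   7  34  43  48  46  50  49  51]
 [168 171 173 167 154 118  71  57  55  49  54  56  67  61  58  45  25  16
   12  11  11   6   7   8  19  27  43  53  54  50  53  52]
 [172 169 174 169 146 101  62  56  55  55  51  51  61  59  52  41  32   8
   13  20  15  12   3  20  19  30  39  52  49  49  52  52]
 [171 172 174 170 146 102  65  52  57  50  50  50  50  52  46  37  24  20
   14   9  11   4   7  15  18  39  46  52  50  49  53  54]
 [172 173 174 172 159 121  72  54  57  56  50  52  53  60  46  27  15  16
   10  16  16  11   8   9  27  44  48  51  51  52  52  53]]
```

```bash
python3 -m jog '[[-0.07,-0.04,0,0,1],[0,0,0,0,1],[0,0,0.12,0,1],[0,0,0.12,0,1],[0,0,0.12,0,1],[0,0,0.12,0,1],[0,0,0.12,0,1],[0,0,0.12,0,1],[0,0,0.1,0,1],[0,0,0,0,1]]' >/dev/null; python3 st.py .6149 .0533 .14
```

```text
t 38.9 p [0.616  0.0537 0.1389] q [ 0.12  0.4  -0.35  1.61  0.16  1.13  2.3 ] F [1.4 0.3 1.1] T [ 0.12 -0.22  0.01] w 0.0647
ang of x -2.135 tilt [ 0.0239 -0.004 ]
tool delta cm [ 0.1   0.07 -0.11]
```

It's on the neck. I'll press to first rest, then start screwing.

```bash
python3 -m jog '[[0,0,0.1,0,1],[0,0,0.1,0,1],[0,0,0.08,0,1],[0,0,0.06,0,1],[0,0,0.05,0.1,1],[0,0,0.06,0.14,1],[0,0,0.06,0.14,1],[0,0,0.06,0.14,1],[0,0,0.06,0.14,1],[0,0,0,0,1]]' ; python3 st.py .6149 .0533 .14
```

```text
time: 39.9
ee_pos: [0.6164, 0.0564, 0.1315]
eef_rot: [-0.161, 0.987, -0.002, 0.012]
ft_force: [1.5, -0.8, 1.6]
width: 0.0646
t 39.9 p [0.6164 0.0564 0.1315] q [ 0.03  0.4  -0.24  1.63  0.11  1.11  1.65] F [ 1.5 -0.8  1.6] T [ 0.07 -0.36 -0.02] w 0.0646
ang of x -2.817 tilt [ 0.0248 -0.0008]
tool delta cm [ 0.23 -0.26 -0.85]
```

```bash
python3 -m jog '[[0,0,0.05,0.12,1],[0,0,0.05,0.12,1],[0,0,0.06,0.12,1],[0,0,0.06,0.12,1],[0,0,0.06,0.12,1],[0,0,0.06,0.12,1],[0,0,0.06,0.12,1],[0,0,0.05,0.12,1],[0,0,0.03,0.1,1],[0,0,0,0,1]]' ; python3 st.py .6149 .0533 .14
```

```text
time: 40.9
ee_pos: [0.6178, 0.0584, 0.1297]
eef_rot: [0.353, 0.936, 0.004, 0.014]
ft_force: [-0.1, -0.2, -1.1]
width: 0.0643
t 40.9 p [0.6178 0.0584 0.1297] q [-0.11  0.39 -0.07  1.63  0.04  1.09  0.65] F [-0.1 -0.2 -1.1] T [-0.14  0.17 -0.77] w 0.0643
ang of x 2.42 tilt [ 0.0286 -0.0021]
tool delta cm [-0.14 -0.55 -1.04]
```

```bash
python3 - <<'E'
from ov import *
s=r.camera('side'); m=[.6142,.0519]
A=overlay(s,285,130,50,75,8,[],None)
B=overlay(s,285,130,50,75,8,[([*m,.137],.0335,(0,255,0)),([*m,.107],.0335,(255,0,0)),([*m,.05],.038,(0,0,255))],None)
cv2.imwrite('pics/ov9.png',np.hstack([A,B]))
i=cv2.cvtColor(s['pixels'],cv2.COLOR_RGB2GRAY).astype(int); g=circ(s,[*m,.137],.0335); b=circ(s,[*m,.107],.0335)
print(g.min(0),b.max(0)); print(i[144:178,304:313:2].T)
E
```

```text
[295.48692683 150.24502205] [319.83984755 171.11681355]
[[23 22 17  2 14 13 11 13 14  6 15  9 15 13  9 11  6 12 10  1 17  7 18  7
   7 20 22 34 43 52 54 49 50 51]
 [23 21 10 15  2  5  8  0 10 13  9 10 10  5 17  3 10 19 15  7  5 11  6 11
   7  8 12 32 47 50 54 53 51 50]
 [22 26 19 11  4  4 10 13  9  4  3  2 11  7  2  5 14  3 13  0  4 17  9 17
  18  4 14 31 47 50 49 48 52 50]
 [21 25 24 11  7  1 12 13  8 14  3 13 23 38 35 30  8 16 12 18 16  2  0 11
   6 14 26 38 48 52 52 53 52 51]
 [23 15 18 15  7  4  4  4  3 10 11 15 24 46 39 30 14 15 13 16  9  7 12 14
  18 32 44 51 47 50 50 53 53 53]]
```

View pics/ov9.png

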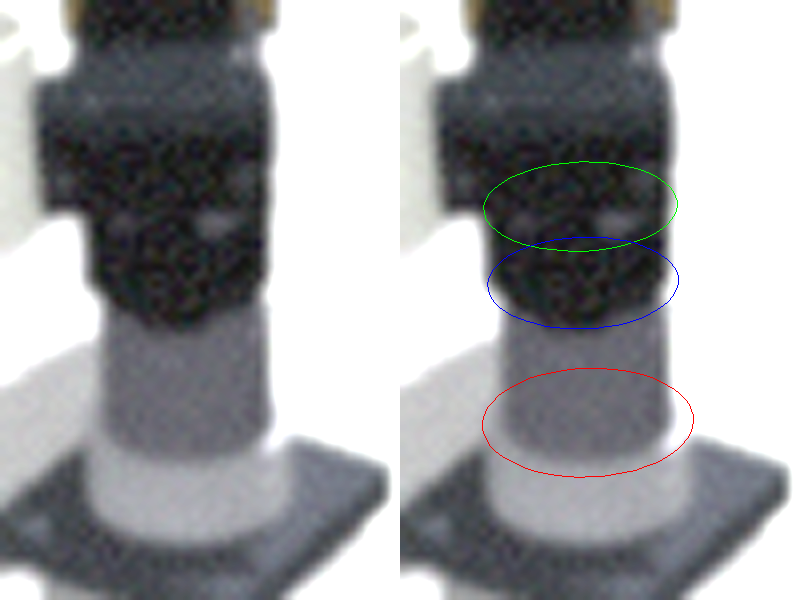

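```bash
python3 - <<'E'
from ov import *
s=r.camera('side'); i=cv2.cvtColor(s['pixels'],cv2.COLOR_RGB2GRAY).astype(float)
for z in(.107,.110):
    b=circ(s,[.6142,.0519,z],.0335,720); print('model',z,[(u,round(b[np.abs(b[:,0]-u-.5)<.3][:,1].max(),1)) for u in(298,300,302,304,306,308,310,312,314,316)])
for u in(298,300,302,304,306,308,310,312,314,316):
    p=i[158:176,u]; th=30; k=[j for j in range(len(p)-1) if p[j]<th<=p[j+1]]; print(u,[round(158.5+j+(th-p[j])/(p[j+1]-p[j]),1) for j in k][-1:],end=' ')
E
```

```text
model 0.107 [(298, np.float64(169.3)), (300, np.float64(170.1)), (302, np.float64(170.7)), (304, np.float64(171.0)), (306, np.float64(171.1)), (308, np.float64(171.1)), (310, np.float64(170.9)), (312, np.float64(170.6)), (314, np.float64(170.1)), (316, np.float64(169.3))]
model 0.11 [(298, np.float64(168.4)), (300, np.float64(169.2)), (302, np.float64(169.7)), (304, np.float64(170.0)), (306, np.float64(170.2)), (308, np.float64(170.1)), (310, np.float64(170.0)), (312, np.float64(169.7)), (314, np.float64(169.1)), (316, np.float64(168.3))]
298 [np.float64(166.9)] 300 [np.float64(169.0)] 302 [np.float64(170.6)] 304 [np.float64(171.5)] 306 [np.float64(171.7)] 308 [np.float64(171.0)] 310 [np.float64(171.1)] 312 [np.float64(169.4)] 314 [np.float64(169.0)] 316 [np.float64(167.1)]
```

```bash
python3 -m jog '[[0,0,0,0,0],[0,0,0,0,0],[0,0,0,0,0],[0,0,0,0,0],[0,0,-1,0,0],[0,0,-3,0,0],[0,0,-3,0,0],[0,0,-1.5,0,0],[0,0,0,0,0],[0,0,0,0,0]]' >/dev/null; python3 st.py .6149 .0533 .14; python3 - <<'E'
from ov import *
s=r.camera('side'); cv2.imwrite('pics/raw10.png',s['pixels'][:,:,::-1]); i=cv2.cvtColor(s['pixels'],cv2.COLOR_RGB2GRAY).astype(float)
for z in(.107,.110,.137,.140):
    b=circ(s,[.6142,.0519,z],.0335,720); print('model',z,b[:,0].min().round(1),b[:,0].max().round(1),[(u,round((b[np.abs(b[:,0]-u-.5)<.3][:,1].max() if z<.12 else b[np.abs(b[:,0]-u-.5)<.3][:,1].min()),1)) for u in(298,301,304,307,310,313,316)])
print(i[142:176,298:318:3].T.astype(int))
for y in (156,159,162,165,167): print(y,i[y,290:326].astype(int))
E
```

```text
t 42.0 p [0.6142 0.0568 0.2184] q [-0.11  0.31 -0.08  1.54  0.03  1.26  0.67] F [-0.5 -0.2 -0.4] T [-0.07  0.02  0.04] w 0.0872
ang of x 2.432 tilt [ 0.0257 -0.0033]
tool delta cm [-0.11 -0.33  7.84]
model 0.107 296.0 319.8 [(298, np.float64(169.3)), (301, np.float64(170.4)), (304, np.float64(171.0)), (307, np.float64(171.1)), (310, np.float64(170.9)), (313, np.float64(170.4)), (316, np.float64(169.3))]
model 0.11 295.9 319.8 [(298, np.float64(168.4)), (301, np.float64(169.5)), (304, np.float64(170.0)), (307, np.float64(170.2)), (310, np.float64(170.0)), (313, np.float64(169.4)), (316, np.float64(168.3))]
model 0.137 295.5 319.7 [(298, np.float64(152.2)), (301, np.float64(151.1)), (304, np.float64(150.5)), (307, np.float64(150.2)), (310, np.float64(150.3)), (313, np.float64(150.8)), (316, np.float64(151.7))]
model 0.14 295.4 319.7 [(298, np.float64(151.3)), (301, np.float64(150.1)), (304, np.float64(149.5)), (307, np.float64(149.3)), (310, np.float64(149.4)), (313, np.float64(149.8)), (316, np.float64(150.7))]
[[174 170 169 170 173 172 172 170 153 118  69  46  46  49  49  41  27  13

[... 968 characters left out ...]
59  61  57  55  50  49
  46  52  49  50  58  55  64  69  50  33  80 144 165 174 176 176 178 177]
159 [155 164 164 162 144  91  37  11  13   9  15  38  37  45  45  42  39  38
  39  37  33  36  24  21  16  15   8  13  78 148 171 178 176 177 174 178]
162 [168 171 168 168 157 102  40   7   7  12  10  12  11  14  19  15  15  13
  15  12  18  14   9   4   4  15   3  19  79 148 172 175 175 178 182 181]
165 [166 169 167 172 157 118  66  26  12  14  14   2  12   5  17   6  16   9
   4  10  13   9  11  14   5   6  16  48 112 167 187 187 188 187 187 182]
167 [169 170 167 172 168 161 139  96  46  19  18  11   9   4   1  15   7  11
  12   6  18  17  10  21  21  22  34  77 134 161 171 181 183 186 182 182]
```

```bash
python3 st.py .6135 .0527 .131
```

```text
t 42.05 p [0.6142 0.0568 0.2183] q [-0.11  0.31 -0.08  1.54  0.03  1.26  0.67] F [ 1.1 -0.1 -0. ] T [-0.1   0.    0.01] w 0.0873
ang of x 2.432 tilt [ 0.0256 -0.0033]
tool delta cm [-0.02 -0.48  8.72]
```

```bash
python3 -m jog '[[0,-0.36,1.5,0,0],[0,0,2.5,0,0],[0,0,2,0,0],[0,0,1,0,0],[0,0,0.4,0,0],[0,0,0,0,0],[0,0,0,0,1],[0,0,0,0,1],[0,0,0,0,1],[0,0,0,0,1]]' 58 >/dev/null; python3 st.py .6135 .0527 .131
```

```text
t 43.05 p [0.6166 0.059  0.141 ] q [-0.11  0.37 -0.08  1.63  0.04  1.11  0.67] F [ 2.5  0.6 -6.9] T [-0.3  -0.27 -0.29] w 0.0657
ang of x 2.437 tilt [0.0326 0.0031]
tool delta cm [-0.15 -0.7   0.98]
```

```bash
python3 -m jog '[[0,0,0,0,1],[0,0,0.03,0.1,1],[0,0,0.05,0.14,1],[0,0,0.05,0.14,1],[0,0,0.05,0.14,1],[0,0,0.05,0.14,1],[0,0,0.05,0.14,1],[0,0,0.05,0.14,1],[0,0,0.05,0.14,1],[0,0,0.03,0.14,1]]' >/dev/null; python3 st.py .6135 .0527 .131;  python3 - <<'E'
from ov import *
s=r.camera('side'); i=cv2.cvtColor(s['pixels'],cv2.COLOR_RGB2GRAY).astype(float); print(i[160:176,298:318:3].T.astype(int))
E
```

```text
t 44.05 p [0.6206 0.0692 0.1401] q [-0.27  0.37  0.11  1.64 -0.05  1.09 -0.52] F [13.6  0.9 -5.2] T [ 0.18 -2.77  0.69] w 0.064
ang of x 1.203 tilt [0.0453 0.0083]
tool delta cm [-1.82 -0.1   0.87]
[[16 13 18 13 11 13 22 41 54 67 69 61 58 59 60 59]
 [30 21 13 14 13 16  6 12 18 33 45 50 50 54 50 54]
 [37 24 13 20  7 12 15  3 10 20 39 46 53 52 54 54]
 [43 20 18  4 13  5 12 11 12 19 44 51 50 55 55 57]
 [30 15 16  4  4 13 14 13 17 24 42 50 53 58 65 59]
 [19 16 17 12 14 10  6 18 27 43 49 48 53 53 59 58]
 [ 5  7 12 19 12 18 29 35 45 50 54 57 60 59 57 55]]
```

```bash
python3 - <<'E'
from ov import *
s=r.camera('side'); i0=cv2.imread('pics/side1.png',0).astype(float); i1=cv2.imread('pics/raw10.png',0).astype(float)
t=r.camera('top')
def prof(i,u,a,b): return i[a:b,u-1:u+2].mean(1).round(0).astype(int)
print('spare col',prof(i0,370,300,395))
print('spare rows',{y:i0[y,340:402:1].astype(int).tolist() for y in (328,362)})
print('open col',prof(i1,308,144,200))
sp=[.324,-.4549]
for m in (sp,[.6142,.0519]):
    print(m,[ (z,rr,circ(s,[*m,z],rr,200)[:,1].min().round(2),circ(s,[*m,z],rr,200)[:,1].max().round(2),circ(s,[*m,z],rr,200)[:,0].min().round(1),circ(s,[*m,z],rr,200)[:,0].max().round(1)) for z,rr in((.137,.0335),(.107,.0335),(.05,.038),(.05,.031))])
E
```

```text
spare col [164 160 161 163 164 164 157 131  85  40  51  75  87  90  90  93  91  93
  92  92  91  91  91  91  92  92  92  92  93  92  92  93  92  92  92  93
  93  83  56  28  20  16  10  11  10  14  12   7  13   8   6   8  12  26
  39  43  47  57  57  57  53  52  54  53  52  51  54  53  53  54  52  52
  54  51  63  95 125 132 122 104  95  94  94  94  94  93  93  91  86  69
  54  46  47  48  45]
spare rows {328: [170, 172, 168, 168, 171, 171, 168, 166, 154, 128, 70, 29, 13, 23, 36, 59, 83, 90, 92, 93, 94, 92, 91, 92, 93, 92, 92, 91, 91, 94, 91, 93, 92, 93, 89, 91, 91, 92, 90, 91, 94, 90, 88, 91, 93, 92, 93, 85, 54, 35, 19, 41, 92, 137, 157, 160, 161, 161, 160, 162, 162, 158], 362: [53, 52, 60, 52, 47, 54, 94, 123, 135, 123, 82, 54, 42, 42, 43, 46, 49, 46, 51, 50, 49, 52, 50, 54, 52, 52, 51, 54, 53, 52, 55, 54, 52, 54, 55, 53, 56, 54, 51, 52, 51, 48, 55, 50, 52, 52, 66, 114, 150, 161, 148, 100, 65, 58, 53, 65, 95, 137, 161, 164, 161, 162]}
open col [136 161 170 168 161 127  78  51  48  48  52  50  49  52  51  38  22  13
  13   9   7   7  12   9  14  22  40  48  49  50  50  53  51  50  5
[... 176 characters left out ...]
8.4), np.float64(391.0)), (0.107, 0.0335, np.float64(317.51), np.float64(351.68), np.float64(347.9), np.float64(389.4)), (0.05, 0.038, np.float64(337.08), np.float64(376.08), np.float64(344.5), np.float64(389.4)), (0.05, 0.031, np.float64(340.39), np.float64(372.18), np.float64(348.6), np.float64(385.2))]
[0.6142, 0.0519] [(0.137, 0.0335, np.float64(150.24), np.float64(161.42), np.float64(295.5), np.float64(319.7)), (0.107, 0.0335, np.float64(159.64), np.float64(171.12), np.float64(296.0), np.float64(319.8)), (0.05, 0.038, np.float64(176.01), np.float64(189.63), np.float64(295.3), np.float64(321.7)), (0.05, 0.031, np.float64(177.21), np.float64(188.31), np.float64(297.8), np.float64(319.3))]
```

Comparing against the finished lid on the spare jar, this lid sits within about 1 mm of home, so it is the fitting one. Regripping it centred for the pull.

```bash
python3 -m jog '[[0,0,0,0,0],[0,0,0,0,0],[0,0,0,0,0],[0,0,0,0,0],[0,0,0,0,0],[-0.6,0,0,0,0],[-0.5,0,0,0,0],[0,0,0,0,0],[0,0,0,0,0],[0,0,0,0,0]]' >/dev/null; python3 st.py .6165 .0545 .132
```

```text
t 45.2 p [0.6169 0.0565 0.1424] q [-0.26  0.36  0.12  1.65 -0.05  1.09 -0.5 ] F [-0.4  0.8  0.1] T [-0.11  0.14 -0.02] w 0.0867
ang of x 1.205 tilt [0.0476 0.008 ]
tool delta cm [-0.23 -0.01  1.03]
```

```bash
python3 -m jog '[[-0.18,0,0,0.14,0],[0,0,0,0.14,0],[0,0,0,0.14,0],[0,0,0,0.14,0],[0,0,0.2,0.14,0],[0,0,0.2,0.14,0],[0,0,0.2,0.14,0],[0,0,0.1,0.14,0],[0,0,0,0,0],[0,0,0,0,0]]' >/dev/null; python3 st.py .6165 .0545 .132
```

```text
t 46.2 p [0.6168 0.0568 0.135 ] q [-0.41  0.37  0.3   1.67 -0.13  1.07 -1.6 ] F [-0.  -0.4  0.9] T [-0.08  0.28  0.03] w 0.0869
ang of x 0.046 tilt [0.0477 0.0088]
tool delta cm [-0.05  0.23  0.3 ]
```

```bash
python3 -m jog '[[0,0.15,0.2,0,0],[0,0,0,0,0],[0,0,0,0,1],[0,0,0,0,1],[0,0,0,0,1],[0,0,0,0,1],[0,0,0,0,1],[0,0,0,0,1],[0,0,0,0,1],[0,0,0,0,1]]' 40 >/dev/null; python3 st.py .6165 .0545 .132
```

```text
t 47.2 p [0.6172 0.0552 0.1331] q [-0.4   0.37  0.3   1.67 -0.13  1.07 -1.58] F [-0.4 -0.1  0.7] T [-0.1   0.19 -0.01] w 0.0659
ang of x 0.055 tilt [0.0481 0.0092]
tool delta cm [-0.07  0.07  0.1 ]
```

```bash
python3 -m jog '[[0,0,0.02,0.1,1],[0,0,0.02,0.12,1],[0,0,0.02,0.12,1],[0,0,0.02,0.12,1],[0,0,0.02,0.12,1],[0,0,0,0,1],[0,0,0,0,1],[0,0,0,0,1],[0,0,0,0,1],[0,0,0,0,1]]' >/dev/null; python3 st.py .6172 .0552 .132
```

```text
t 48.2 p [0.6171 0.0575 0.1331] q [-0.48  0.38  0.4   1.67 -0.17  1.07 -2.14] F [-0.   0.3  0.8] T [-0.01  0.45 -0.29] w 0.0655
ang of x -0.53 tilt [0.0479 0.0097]
tool delta cm [0.13 0.2  0.11]
```

```bash
python3 -m jog '[[0,0,-0.1,0,1],[0,0,-0.15,0,1],[0,0,-0.15,0,1],[0,0,-0.15,0,1],[0,0,-0.15,0,1],[0,0,-0.1,0,1],[0,0,-0.05,0,1],[0,0,0,0,1],[0,0,0,0,1],[0,0,0,0,1]]' >/dev/null; python3 st.py .6171 .0575 .1331
```

```text
t 49.2 p [0.617  0.0576 0.1378] q [-0.49  0.38  0.4   1.67 -0.17  1.08 -2.14] F [ 5.3  0.9 -9. ] T [ 0.1  -0.68 -0.28] w 0.0659
ang of x -0.529 tilt [0.0478 0.0083]
tool delta cm [-0.    0.02  0.47]
```

```bash
python3 -m jog '[[0,0,-0.12,0,1],[0,0,-0.12,0,1],[0,0,-0.12,0,1],[0,0,-0.08,0,1],[0,0,-0.04,0,1],[0,0,-0.03,0,1],[0,0,-0.03,0,1],[0,0,-0.03,0,1],[0,0,-0.03,0,1],[0,0,-0.03,0,1]]' >/dev/null; python3 st.py .6171 .0575 .1331;  python3 - <<'E'
from ov import *
s=r.camera('side'); i=cv2.cvtColor(s['pixels'],cv2.COLOR_RGB2GRAY).astype(float); print(i[160:192,298:318:3].T.astype(int))
E
```

```text
t 50.2 p [0.617  0.0576 0.1388] q [-0.49  0.38  0.4   1.67 -0.16  1.08 -2.14] F [ 5.5  1.8 -8.8] T [ 0.2  -0.79 -0.31] w 0.0657
ang of x -0.529 tilt [0.0473 0.0061]
tool delta cm [-0.01  0.02  0.57]
[[ 4 11 10 14 24 52 68 72 71 74 70 70 72 63 64 59 64 60 59 60 62 61 60 56
  69 78 84 87 85 86 87 86]
 [ 2  6 18  9 16  5 11 33 43 47 49 52 51 52 51 52 48 54 49 52 51 46 51 47
  53 53 63 79 89 88 88 87]
 [10 13  6  6 16 10 15 13 36 50 50 49 47 55 54 52 54 49 49 49 51 55 53 53
  52 50 53 70 81 89 92 90]
 [14  7  7  9 10 12 14  5 24 44 50 51 50 53 53 53 54 53 53 53 57 53 52 51
  56 53 57 66 79 87 89 92]
 [ 0  4 11  7  9  1  8  7 28 41 46 53 54 59 54 48 55 52 49 53 53 51 51 55
  54 54 52 64 82 88 92 93]
 [16 12 11  9  6  6  8 30 38 45 49 52 49 55 49 50 47 52 48 50 52 54 54 52
  52 53 55 72 85 93 92 90]
 [ 3 15 15 24 27 29 42 45 51 49 51 50 52 50 48 48 45 48 49 50 52 50 49 52
  52 64 80 86 89 88 91 92]]
```

```bash
python3 -m jog '[[0,0,-0.15,0,1],[0,0,-0.15,0,1],[0,0,-0.15,0,1],[0,0,-0.15,0,1],[0,0,-0.15,0,1],[0,0,-0.1,0,1],[0,0,-0.05,0,1],[0,0,-0.05,0,1],[0,0,-0.05,0,1],[0,0,-0.05,0,1]]' >/dev/null; python3 st.py .6171 .0575 .1331;  python3 - <<'E'
from ov import *
s=r.camera('side'); i=cv2.cvtColor(s['pixels'],cv2.COLOR_RGB2GRAY).astype(float); print(i[160:172,298:318:3].T.astype(int))
E
```

```text
t 51.25 p [0.6169 0.0576 0.1418] q [-0.49  0.38  0.4   1.66 -0.16  1.09 -2.15] F [  6.9   1.6 -11.8] T [ 0.34 -1.15 -0.21] w 0.0655
ang of x -0.529 tilt [0.047  0.0034]
tool delta cm [-0.01  0.03  0.87]
[[10 15  8 17 46 62 70 69 65 70 71 67]
 [15  4 16  8 18 22 26 42 51 49 51 49]
 [12 12 14  6 13  2 16 37 47 50 52 49]
 [ 6 14  7 14  3 12 14 22 43 49 51 52]
 [13  4  6 10 14  6 14 26 45 50 50 49]
 [ 7 13 12 13  1  8 23 36 47 47 51 53]
 [16 12  7 19 34 40 48 47 49 50 50 51]]
```

The spring force rose from 9 to 12 N and the lid's edge rose 2–2.5 px (6–8 mm), so the thread holds. Easing it down, then releasing.

```bash
python3 -m jog '[[0,0,0.1,0,1],[0,0,0.12,0,1],[0,0,0.12,0,1],[0,0,0.12,0,1],[0,0,0.12,0,1],[0,0,0.12,0,1],[0,0,0.1,0,1],[0,0,0.05,0,1],[0,0,0,0,1],[0,0,0,0,1]]' >/dev/null; python3 st.py .6171 .0575 .1331
```

```text
t 52.3 p [0.617  0.0576 0.1332] q [-0.49  0.38  0.4   1.67 -0.16  1.07 -2.14] F [ 1.6  0.6 -3.2] T [ 0.2  -0.03 -0.28] w 0.0657
ang of x -0.529 tilt [0.0464 0.0039]
tool delta cm [0.01 0.01 0.01]
```

```bash
python3 -m jog '[[0,0,0.05,0,1],[0,0,0.05,0.08,1],[0,0,0.02,0.08,1],[0,0,0,0,1],[0,0,0,0,0],[0,0,0,0,0],[0,0,0,0,0],[0,0,0,0,0],[0,0,0,0,0],[0,0,0,0,0]]' >/dev/null; python3 st.py .6171 .0575 .1331; python3 -m jog '[[0,0,-1,0,0],[0,0,-2.5,0,0],[0,0,-3,0,0],[0,0,-3,0,0],[0,0,-2,0,0],[0,0,-1,0,0],[0,0,0,0,0],[0,0,0,0,0],[0,0,0,0,0],[0,0,0,0,0]]' >/dev/null; python3 st.py; python3 - <<'E'
from ov import *
s=r.camera('side'); cv2.imwrite('pics/raw11.png',s['pixels'][:,:,::-1]); i=cv2.cvtColor(s['pixels'],cv2.COLOR_RGB2GRAY).astype(float)
print(i[144:174,298:318:3].T.astype(int))
print(i[144:200,307:310].mean(1).astype(int))
for y in (159,162): print(y,i[y,290:326].astype(int))
E
```

```text
t 53.3 p [0.6175 0.0574 0.1334] q [-0.51  0.39  0.42  1.67 -0.18  1.07 -2.29] F [ 0.6 -0.4 -0.1] T [0.01 0.19 0.01] w 0.0867
ang of x -0.682 tilt [0.0475 0.0027]
tool delta cm [-0.04  0.02  0.03]
t 54.3 p [0.61   0.0565 0.2639] q [-0.54  0.27  0.45  1.53 -0.12  1.32 -2.33] F [ 1.2 -0.1  0.8] T [ 0.01  0.22 -0.  ] w 0.0868
ang of x -0.682 tilt [0.045  0.0019]
[[169 170 173 173 172 169 155 117  68  48  62  70  62  50  21  10   3   8
   11   9  12  14  36  60  72  66  64  55  59  53]
 [170 167 172 169 167 155 112  63  47  56  71  81  86  82  54  28  11   0
   13  11   2  12  18  15  20  37  44  46  48  48]
 [168 169 170 170 166 131  79  46  54  69  80  82  84  83  66  39  22  14
   13  17   5  14  13   5  15  22  37  52  52  51]
 [171 169 169 171 161 120  70  44  53  56  62  64  62  60  56  39  21  10
    0  13  12  13  14  13   8  19  41  47  48  50]
 [170 167 168 171 163 132  82  55  50  52  52  55  63  65  53  42  22  18
    5   0  15  15   5  13  14  26  38  50  49  54]
 [169 171 174 176 173 159 122  87  82  85  78  82  87  82  59  31   9   2
   12  10  11   7  14   9  19  38  48  51  49  51]
 [171 171 173 175 174 171 163 132  90  68  72  78  71  48  31  19  14  11
   14  13   9  15  26  35  43  46  51  59  60  59]]
[170 169 169 169 161 120  70  47  51  52  54  57  56  55  52  39  17  11
   6   8   9   9  12  15  14  21  39  46  51  51  51  53  51  52  51  50
  52  53  52  50  50  51  55  67  79  86  89  90  89  91  88  90  87  74
  59  54]
159 [153 163 165 165 152  98  39   6  10  18  22  28  33  37  39  48  40  39
  41  39  42  38  28  31  31  27  19  12  65 121 160 171 174 173 174 177]
162 [167 167 169 165 157 101  41  17  11  12   6  13  11   3  13  12  14   0
   9  11   5  16   5  12  10   9  14  19  63 124 161 172 175 177 180 180]
```

Lid edges sit exactly where they were before the pull. Image evidence on "fully home" is good only to about 1.5 mm, so I'll probe the lid top lightly with closed fingertips: home puts the TCP at about 0.159.

```bash
python3 -m jog '[[0,0,1,0,1],[0,0,2.5,0,1],[0,0,2.5,0,1],[0,0,1.2,0,1],[0,0,0.3,0,1],[0,0,0,0,1],[0,0,0,0,1],[0,0,0,0,1],[0,0,0,0,1],[0,0,0,0,1]]' 10 >/dev/null; python3 st.py .617 .056 .166
```

```text
t 55.35 p [0.6137 0.0565 0.1852] q [-0.52  0.33  0.44  1.63 -0.15  1.17 -2.31] F [ 0.1 -0.3 -0.2] T [-0.03  0.23 -0.  ] w 0.015
ang of x -0.682 tilt [0.0452 0.0016]
tool delta cm [ 0.22 -0.11  1.93]
```

```bash
python3 -m jog '[[0,0,0.7,0,1],[0,0,0.7,0,1],[0,0,0.2,0,1],[0,0,0,0,1],[0,0,0.1,0,1],[0,0,0.1,0,1],[0,0,0.1,0,1],[0,0,0.1,0,1],[0,0,0.1,0,1],[0,0,0.1,0,1]]'; python3 st.py
```

```text
time: 56.35
ee_pos: [0.6151, 0.0566, 0.1618]
eef_rot: [0.942, -0.334, 0.021, -0.009]
ft_force: [0.2, 0.3, -0.0]
width: 0.0002
t 56.35 p [0.6151 0.0566 0.1618] q [-0.52  0.36  0.43  1.65 -0.16  1.12 -2.3 ] F [ 0.2  0.3 -0. ] T [-0.05  0.25  0.  ] w 0.0002
ang of x -0.682 tilt [0.0461 0.0019]
```

```bash
python3 -m jog '[[0,0,0.07,0,1],[0,0,0.07,0,1],[0,0,0.05,0,1],[0,0,0.05,0,1],[0,0,0.05,0,1],[0,0,0.05,0,1],[0,0,0.05,0,1],[0,0,0.05,0,1],[0,0,0.05,0,1],[0,0,0.05,0,1]]'
```

```text
time: 57.35
ee_pos: [0.6152, 0.0566, 0.1603]
eef_rot: [0.942, -0.334, 0.021, -0.01]
ft_force: [-4.3, -0.2, 6.0]
width: 0.0006
```

Contact at TCP 0.1603 puts the lid top at about 137.5–138 mm, after allowing for tool tilt and the height offset seen when the tips met the desk. Home is 137 mm and a jam would be at least 140, so the lid is home. Retreating and handing in.

```bash
python3 -m jog '[[0,0,-1,0,1],[0,0,-2.5,0,1],[0,0,-3,0,1],[0,0,-3,0,1],[0,0,-2,0,1],[0,0,-1,0,1],[0,0,0,0,1],[0,0,0,0,1],[0,0,0,0,1],[0,0,0,0,1]]'; python3 - <<'E'
from h import *
s=r.camera('side'); i=cv2.cvtColor(s['pixels'],cv2.COLOR_RGB2GRAY); a=cv2.imread('pics/side1.png',0)
# other lid, mug, tape, stapler unchanged?
for n,(x0,y0,x1,y1) in dict(lid2=(322,245,364,285),tape=(410,228,462,268),mug=(262,125,285,170),stapler=(348,172,402,206)).items(): print(n,np.abs(i[y0:y1,x0:x1].astype(int)-a[y0:y1,x0:x1]).mean().round(1))
print(i[144:174,307]); r.close_job()
E
```

```text
time: 58.35
ee_pos: [0.6081, 0.0557, 0.2896]
eef_rot: [0.942, -0.335, 0.02, -0.009]
ft_force: [-0.0, -0.5, -0.6]
width: 0.0004
lid2 5.4
tape 5.3
mug 5.5
stapler 5.6
[168 167 169 167 158 119  72  56  52  49  53  61  64  67  65  51  27  21
  12  14   0  12  12  11   0  19  37  51  52  50]
the job is handed in; nothing more can be done
```

The jar is closed with the left-hand lid, which was the first one I tried and appears to be the one that fits. I handed the job in at about 58 s.

**What happened:** The first set-down failed because the lid pivoted in a soft grip. I put it back on the desk, regripped it twice and found the neck by feel. It then screwed down until it stopped sinking at about 0.8 N m. I pulled it up about 8.7 mm at the tool with roughly 12 N, and the lid's edge rose about 6–8 mm in the image. Then I eased it down and let go.

**Last checks:**
- **Lid height:** A light fingertip probe put the lid's top at about 137.5–138 mm. Fully home is 137 mm, and a jammed lid would be at 140 mm or more.
- **After the pull:** The lid's top and bottom edges are where they were before the pull, to within about 0.2 px, so the jar is back down.
- **Other objects:** The image patches around the second lid, mug, tape roll and stapler all differ from the first picture by the same small amount (about 5 grey levels), so they show no sign of having moved. The second lid was never touched.
- **Robot:** It is about 13 cm clear of the lid, with no contact force.

**What disagreed:**
- **Image heights:** Estimates of the lid's height ranged from about 0 to 3 mm above home depending on the reference used. I trusted the fingertip probe over these.
- **Jar centre:** The position the gripper found was about 4–5 mm from where the cameras put it, more than the stated 2 mm calibration error. I did not find out why.
- **Tool tilt:** The tool ended tilted by about 0.046 rad. The lid itself looked level to about 0.03 rad in the images.

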